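Load the specimen carrier and show it to the inspection camera

ROBOT

A 7-joint arm with a two-finger parallel gripper is mounted at the origin on the work surface. World frame = base frame: x ahead of the robot, y to its left, z up, the work surface at z = 0. Lengths are in m, angles in degrees, forces in N, time in s.
With the tool pointing down it reaches from about 0.4 to 0.875 m from the base axis. Payload 19.3 kg.
Tool frame: the origin (TCP) lies at the very end of the fingers, on their centre line; the grasp point (between the pads) lies r.grip_depth behind it (r.grip_depth is the distance from the TCP to the grasp point, in m); z points along the fingers, y is the line along which they close (so a half turn about z gives the same grasp; the last joint's range is limited). The gripper opens to 85 mm and grips with 20 to 120 N. Pads are 22 mm wide; open, the fingers measure 114 mm over their backs; the gripper's body (76 mm by 85 mm) begins 54 mm behind the grasp point. The pads swing forward as they close: fully open they stand 13 mm farther back than shut.
Start: joints at [66.624, 29.874, -2.08, 91.645, 1.215, 58.505, -6.463], TCP at [0.207, -0.59, 0.205] pointing down, gripper open.
Joint ranges: [-166.77, 166.77], [-17.47, 122.26], [-85.68, 81.53], [9.62, 139.38], [-72.42, 252.41], [9.2, 110.78], [-144.41, 144.41]. Speed limits (degrees/s): [108.29, 108.29, 136.94, 136.94, 172.46, 172.46, 172.46].

INTERFACE

Orientations are given as [roll, pitch, yaw] about the fixed x, y, z axes, in that order (R = Rz(yaw) Ry(pitch) Rx(roll)).
In Python, from station import sensors, get_image, r, look_for, landmark_of gives the robot as it stands.
- The arm moves only by the shell command python3 -m jog FILE [OPENING], which reads ROWS from the file FILE. ROWS is a JSON list of rows, 1 to 5 of them, each an object with the fields xyz (a list: dx, dy, dz in m), twist (a turn about the tool's z in degrees); a field left out counts as zero; each row shifts and turns the commanded pose from where the row before left it, along the tool's axes as they then stand; what a row does not reach is not made up. A row lasts 1/12 s, in which the tool goes at most 0.0417 m and 7.16 degrees, less where a joint would pass 70% of its speed; a pose out of reach is approached as far as the arm can. OPENING is the opening from 0.0 (shut) to 1.0 (fully open), set as the command begins (- or left out keeps the last). The fingers move at their own pace and stop on an object; the grip force is fixed at half the most. Time passes only in rows, so rows that do not move let the fingers close. It prints the time, the measured TCP pose, the force, the opening and the grip force at its end. Input that does not fit is refused with a message, and nothing moves.
- sensors.state(): the state, without advancing time (a new reading comes with each control period).
- get_image(name): name is "scene" or "side" or "wrist"; returns a dict with "color" (384x512x3 uint8, red, green, blue), "fx", "fy", "cx", "cy" (pixels), "k1" (the pictures are not rectified: a ray, as slopes to the right and down, at radius r is drawn at 1 + k1 r^2 times it, then the intrinsics apply), "R" (3x3) and "t" (3): a world point X has camera coordinates R X + t. Camera axes: x right, y down, z forward; pixel columns grow to the right and rows downward; lengths in m; the calibration is good to about 2 mm. A picture is of the moment at which its call begins. There is no depth.
- r.hand_in(): hands the job in; it is judged then, once.
Trained networks look in a picture, given as the dict that the camera call returned (one of the last four; its "shot" number tells which), for a name from the list of things; names that differ only in an ending like _2 or _b are one class to them, and where a whole thing is asked for, a point or a joint stands for the part that bears it (a point fixed in the world has none). Each returns a list of dicts, best first, with "p" (0 to 1); they miss things now and then, are a little off and sometimes report something else, mostly with a low value. They report only what shows in the picture. A call takes as long as a camera call. They do not tell look-alikes from the thing itself.
- look_for(picture, name): "position" ([row, column] as shares, 0 to 1, of the picture: columns of its width, rows of its height, amid what is visible of it).
- landmark_of(picture, name): "position" ([row, column] as shares, 0 to 1, of the picture: columns of its width, rows of its height: a listed point, or the origin of a listed thing).
The state is a dict: "time_s": time; "joint_pos": joint angles; "qd": joint speeds; "joint_torque": joint torques, N m; "ee_pos": TCP position; "tcp_rot": TCP orientation; "force": force on the tool from outside, world axes, zero at the start; "torque": the same for the moment, N m; "width": opening from 0.0 (shut) to 1.0 (fully open); "grasp_force": force on a finger pad.
Only numpy, scipy, OpenCV 4.12 (cv2) and the standard library are available. Lean on these libraries where they do the work, as an engineer would, in place of code of your own. Each camera call takes 0.05 s, during which the arm holds its last target. There are 200 camera calls.

TASK

Drop the two grey steel pins from the blue mat, one by one, fully home into the two bores of the orange specimen carrier while it stands in its dock. Then lift the loaded carrier out by its tab and hold it up square to the inspection camera: the white dot on its front face on the lens axis 15 cm from the glass, that face turned straight at the lens (so leaning back 20 degrees, as the camera looks down that much), the row of pins level. Finish while holding it there, still and clear of everything else; leave the brass pin, the camera and the other things on the bench alone.

Things in the scene. Friction and masses are not known exactly. Their poses are not given: they have to be found in the camera images.
- carrier: orange carrier block 50 (x) x 150 (y) x 24 (z) mm, loose, about 250 g, in the dock. Origin: underside centre, z up. Blind bores 21 mm wide, 18 deep, rims chamfered 2, at y = +52 and -52 mm, x = 0. In the middle of its top an aluminium tab 12 (x) x 30 (y) mm, top 70 mm above the underside. Front long face (+x): white dot at its centre, white stripe at its foot; back face plain
- mark (a point): centre of the white dot on the carrier's front face: carrier x = +25 mm, y = 0, 12 mm above the underside
- seat_l (a point): where the centre of a pin lies when fully home in the carrier's bore at y = +52 mm: 28.5 mm above the carrier's underside, 4.5 mm above its top face
- seat_r (a point): the same for the bore at y = -52 mm
- dock: fixed grey dock plate 100 (x) x 200 (y) x 10 mm, left or right of the robot, with an aluminium rim 8 mm high round a recess 56 x 156 mm in which the carrier stands with 3 mm play, its underside 10 mm above the bench. Origin: underside centre; axes parallel to the carrier's at the start
- pin_a: plain grey steel pin (round test specimen), a solid cylinder 18 mm in diameter, 45 mm long, about 90 g, standing on end on the blue mat (3 mm thick, fixed). Origin: its centre, 22.5 mm above its foot; z along its axis
- pin_b: the other steel pin, the same in every way
- brass_pin: yellow brass pin of the same size standing on the same mat (origin at its centre); not wanted, leave it standing
- cam_head: inspection camera fixed on a stand at the far side: black lens barrel 42 mm wide with aluminium collar (54 mm), cream box 56 mm square behind. Origin: centre of the lens glass, 225 mm above the bench. It looks along its own -x axis, towards the robot and 20 degrees below level; its y axis is level. Lens, box and bracket run 170 mm along +x behind the glass
- stand: the camera's fixed stand: white base 140 x 140 x 15 mm, steel column 24 mm in diameter, 300 mm high. Origin: on the bench straight below the lens glass; the column stands 160 mm behind it, at x = +160 mm
- focus (a point): point in the air 150 mm straight in front of the lens glass on the camera's optical axis (cam_head x = -150 mm), 174 mm above the bench
- test_block: bystander: steel disc 60 mm in diameter, 15 mm high, origin at its underside centre
- jar: bystander: amber jar 50 mm in diameter, 70 mm high, origin at its underside centre
- driver: bystander: screwdriver lying on the bench
- cup: bystander: steel cup 70 mm in diameter, 60 mm high, origin at its underside centre
- durometer: bystander: round dial gauge 58 mm in diameter, 25 mm high, with a black stem, lying on its back, origin under its dial
Not all that is in view belongs to the job. Leave any black or turquoise look-alike of the dock alone.

How it is judged (in metres and radians):
On the way, in this order (a step that is already met when the one before it is completed fails the run):
1. one steel pin is fully home in a bore and let go, the carrier in its dock (((distance between pin_a and seat_l below 0.006 m and contact force between pin_a and the fingers below 0.2 N) or (distance between pin_a and seat_r below 0.006 m and contact force between pin_a and the fingers below 0.2 N) or (distance between pin_b and seat_l below 0.006 m and contact force between pin_b and the fingers below 0.2 N) or (distance between pin_b and seat_r below 0.006 m and contact force between pin_b and the fingers below 0.2 N)) and horizontal distance between carrier and dock below 0.012 m and height (world z) of carrier below 0.016 m), for 0.2 s.
2. both steel pins are fully home and let go, the carrier still in its dock (((distance between pin_a and seat_l below 0.006 m and distance between pin_b and seat_r below 0.006 m) or (distance between pin_a and seat_r below 0.006 m and distance between pin_b and seat_l below 0.006 m)) and contact force between each of pin_a, pin_b and the fingers below 0.2 N and horizontal distance between carrier and dock below 0.012 m and height (world z) of carrier below 0.016 m), for 0.2 s.
At the end, for the whole second after the job is handed in: Both steel pins home in the bores (within 6 mm); the gripper holds the carrier still, off dock and camera; its front dot within 15 mm of the point 150 mm in front of the lens; front face towards the lens, face and row each within 8 degrees of square; brass pin standing (((distance between pin_a and seat_l below 0.006 m and distance between pin_b and seat_r below 0.006 m) or (distance between pin_a and seat_r below 0.006 m and distance between pin_b and seat_l below 0.006 m)) and distance between mark and focus below 0.015 m and angle between the x axis of carrier and the x axis of cam_head, either way round below 0.14 rad and angle between the y axis of carrier and the y axis of cam_head, either way round below 0.14 rad and x of carrier in the frame of cam_head below -0.155 m and angle between carrier's own z axis and vertical below 0.6 rad and contact force between carrier and the fingers above 1 N and contact force between each of pin_a, pin_b and the fingers below 0.2 N and contact force between carrier and dock below 0.1 N and contact force between carrier and cam_head below 0.1 N and contact force between carrier and stand below 0.1 N and linear speed of carrier below 0.03 m/s and angular speed of carrier below 0.2 rad/s and angle between brass_pin's own z axis and vertical below 0.2 rad); the arm keeps its last pose, push and grip.
It fails at once if the brass pin is moved by more than 15 mm (distance of brass_pin from where it was at the start of the episode above 0.015 m).
It fails at once if another bystander is moved by more than 20 mm (distance of any of test_block, jar, driver, cup, durometer from where it was at the start of the episode above 0.02 m).
It fails at once if the camera or its stand is touched (contact force between any of cam_head, stand and the arm above 1 N or contact force between any of cam_head, stand and the fingers above 1 N or contact force between any of cam_head, stand and carrier above 1 N).
It also fails if it takes over 72 s, if anything falls off the work surface, if the arm or the gripper's body presses on something with over 40 N, if the wrist force passes 120 N, or if a joint passes its speed limit or range.

## Working session

There is one attempt and no reset: what is moved stays moved. The work goes in short steps, Python scripts to look and compute and a shell command to move; the robot and the scene stay as the last step left them, time stands still between calls to the robot, and variables do not carry over. Pictures are saved under pics/ and viewed, at most 10 in all, crops included, and the job is handed in when it is done.

```bash
ls; mkdir -p pics; cat > h.py <<'E'
import numpy as np, cv2
from scipy.optimize import least_squares
from station import sensors,get_image,r,look_for,landmark_of
def ray(im,pos):
    v,u=pos[0]*384,pos[1]*512
    K=np.array([[im['fx'],0,im['cx']],[0,im['fy'],im['cy']],[0,0,1.]])
    p=cv2.undistortPoints(np.array([[[u,v]]],float),K,np.array([im['k1'],0,0,0.]))[0,0]
    R=np.array(im['R']);o=-R.T@np.array(im['t']);d=R.T@np.array([p[0],p[1],1]);return o,d/np.linalg.norm(d)
def onz(im,pos,z):
    o,d=ray(im,pos);return o+d*(z-o[2])/d[2]
def proj(im,X):
    R=np.array(im['R']);c=R@np.array(X)+np.array(im['t']);p=c[:2]/c[2];p=p*(1+im['k1']*(p@p))
    return np.array([im['fx']*p[0]+im['cx'],im['fy']*p[1]+im['cy']])
def tri(rs):
    A=sum(np.eye(3)-np.outer(d,d) for o,d in rs);b=sum((np.eye(3)-np.outer(d,d))@o for o,d in rs)
    return np.linalg.solve(A,b)
def save(im,name,crop=None,s=1):
    c=im['color'][:,:,::-1]
    if crop: c=c[crop[0]:crop[1],crop[2]:crop[3]]
    cv2.imwrite('pics/'+name,cv2.resize(c,None,fx=s,fy=s,interpolation=cv2.INTER_CUBIC))
E
python3 - <<'E'
from h import *
s=sensors.state();print({k:np.round(v,3) for k,v in s.items()},r.grip_depth)
ims={n:get_image(n) for n in('scene','side')}
for n,im in ims.items(): save(im,n+'0.png')
cv2.imwrite('pics/both.png',np.hstack([cv2.resize(i['color'][:,:,::-1],(400,300)) for i in ims.values()]))
Z=dict(carrier=.01,mark=.022,dock=0,pin_a=.0255,brass_pin=.0255,cam_head=.225,stand=0,test_block=0,jar=0,cup=0,durometer=0,driver=.01,seat_l=.0385,seat_r=.0385)
for k,z in Z.items():
  for n,im in ims.items():
    for h in landmark_of(im,k)[:4]:
      if h['p']>.2: print(k,n,round(h['p'],2),np.round(np.array(h['position'])*[384,512]),np.round(onz(im,h['position'],z),3))
E
```

```text
pics
{'time_s': np.float64(0.0), 'joint_pos': array([66.625, 29.911, -2.081, 91.672,  1.214, 58.506, -6.464]), 'qd': array([ 0.167,  0.039, -0.047, -0.098, -0.043,  0.067, -0.089]), 'joint_torque': array([-1.0000e-03, -9.2711e+01,  1.9790e+00, -3.6993e+01,  1.8000e-02,
        8.0000e-03, -0.0000e+00]), 'ee_pos': array([ 0.207, -0.589,  0.205]), 'tcp_rot': array([-1.79933e+02,  4.00000e-03,  1.93500e+01]), 'force': array([-0.011,  0.146, -0.084]), 'torque': array([-0.006, -0.057,  0.032]), 'grasp_force': np.float64(0.0), 'width': np.float64(0.999)} 0.0187
carrier scene 0.91 [268. 300.] [0.517 0.322 0.01 ]
carrier side 0.59 [186. 296.] [0.527 0.287 0.01 ]
mark scene 0.82 [270. 287.] [0.566 0.313 0.022]
mark side 0.8 [184. 303.] [0.55  0.301 0.022]
dock scene 0.97 [266. 298.] [0.513 0.307 0.   ]
dock scene 0.87 [207. 299.] [0.356 0.069 0.   ]
dock scene 0.73 [335. 288.] [0.683 0.508 0.   ]
dock scene 0.65 [249. 345.] [0.319 0.329 0.   ]
dock side 0.9 [163. 256.] [0.306 0.329 0.   ]
dock side 0.85 [202. 225.] [0.357 0.054 0.   ]
dock side 0.66 [184. 300.] [0.527 0.318 0.   ]
dock side 0
[... 980 characters left out ...]
2 [145. 188.] [ 0.595 -0.516  0.   ]
durometer side 0.63 [336. 168.] [ 0.598 -0.51   0.   ]
durometer side 0.54 [303. 247.] [ 0.708 -0.279  0.   ]
driver scene 0.57 [153. 232.] [ 0.448 -0.348  0.01 ]
driver scene 0.41 [127. 218.] [ 0.423 -0.549  0.01 ]
driver side 0.64 [316. 110.] [ 0.418 -0.57   0.01 ]
seat_l scene 0.77 [251. 291.] [0.516 0.259 0.039]
seat_l scene 0.57 [267. 303.] [0.514 0.339 0.038]
seat_l side 0.85 [170. 307.] [0.525 0.371 0.038]
seat_l side 0.72 [184. 287.] [0.509 0.247 0.038]
seat_r scene 0.77 [251. 291.] [0.516 0.259 0.039]
seat_r scene 0.57 [267. 303.] [0.514 0.339 0.038]
seat_r side 0.85 [170. 307.] [0.525 0.371 0.038]
seat_r side 0.72 [184. 287.] [0.509 0.247 0.038]
```

View pics/scene0.png

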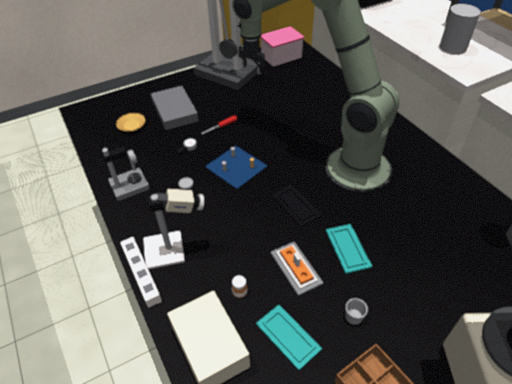

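View pics/side0.png

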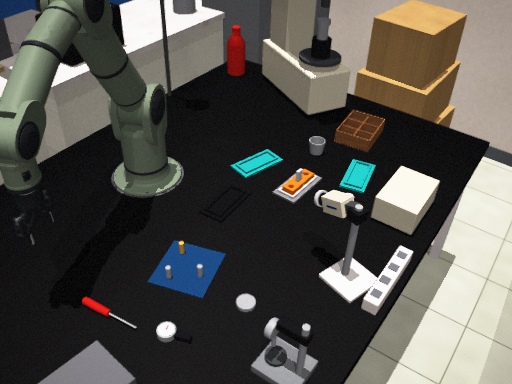

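```bash
echo '[{"xyz":[0.029,-0.0184,-0.0075]},{"xyz":[0.029,-0.0184,-0.0075]},{"xyz":[0.029,-0.0184,-0.0075]},{"xyz":[0.029,-0.0184,-0.0075]},{"xyz":[0.029,-0.0184,-0.0075]}]' > m.json && python3 -m jog m.json 0.5 && echo '[{"xyz":[0.029,-0.0184,-0.0075]},{"xyz":[0.029,-0.0184,-0.0075]},{"xyz":[0.029,-0.0184,-0.0075]},{"xyz":[0.029,-0.0184,-0.0075]},{"xyz":[0.029,-0.0184,-0.0075]}]' > m.json && python3 -m jog m.json && echo '[{},{}]' > m.json && python3 -m jog m.json
cat > look.py <<'E'
from h import *
import sys
im=get_image('wrist');save(im,sys.argv[1]+'.png')
print('cam',np.round(-np.array(im['R']).T@np.array(im['t']),3),np.round(im['R'],2).tolist())
for a in sys.argv[2:]:
    k,z=a.split(':')
    for h in landmark_of(im,k)[:4]:
        if h['p']>.15: print(k,round(h['p'],2),np.round(np.array(h['position'])*[384,512]),np.round(onz(im,h['position'],float(z)),4))
E
python3 look.py w1 pin_a:.0255 brass_pin:.0255
```

```text
time_s: 1.92
ee_pos: [0.3142, -0.4534, 0.2434]
tcp_rot: [180.0, -0.0, 19.3]
force: [1.2, -0.2, 0.2]
width: 0.499
grasp_force: 0.0
time_s: 2.33
ee_pos: [0.4205, -0.3185, 0.2811]
tcp_rot: [180.0, -0.0, 19.3]
force: [0.9, -0.6, -0.5]
width: 0.501
grasp_force: 0.0
time_s: 2.5
ee_pos: [0.421, -0.3186, 0.281]
tcp_rot: [180.0, -0.0, 19.5]
force: [0.1, -1.0, -0.4]
width: 0.498
grasp_force: 0.0
cam [ 0.492 -0.293  0.45 ] [[0.34, -0.94, -0.0], [-0.9, -0.32, 0.29], [-0.28, -0.1, -0.96]]
pin_a 0.56 [140. 276.] [ 0.4434 -0.3442  0.0255]
pin_a 0.55 [ 61. 249.] [ 0.5218 -0.2789  0.0255]
brass_pin 0.76 [143. 188.] [ 0.402  -0.2384  0.0255]
```

View pics/w1.png

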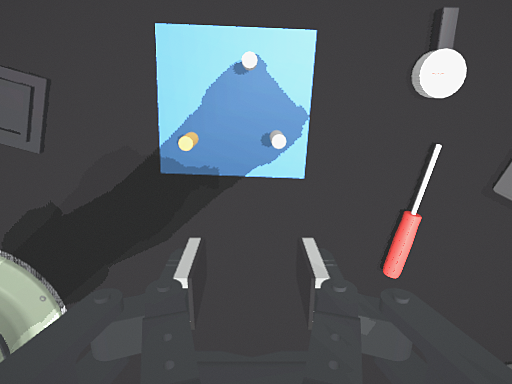

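```bash
echo '[{"xyz":[0.0025,0.0063,0.04]},{"xyz":[0.0025,0.0063,0.04]},{"xyz":[0.0025,0.0063,0.04]},{"xyz":[0.0025,0.0063,0.035]},{"xyz":[0.0025,0.0063,0.03]}]' > m.json && python3 -m jog m.json && echo '[{},{}]' > m.json && python3 -m jog m.json
python3 look.py w2 pin_a:.0255 brass_pin:.0255
```

```text
time_s: 3.07
ee_pos: [0.4405, -0.3464, 0.0928]
tcp_rot: [-179.9, 0.1, 19.2]
force: [-0.0, -0.5, -0.8]
width: 0.503
grasp_force: 0.0
time_s: 3.23
ee_pos: [0.4407, -0.3458, 0.0948]
tcp_rot: [-179.9, 0.1, 19.3]
force: [-0.4, -0.1, 0.0]
width: 0.501
grasp_force: 0.0
cam [ 0.512 -0.321  0.264] [[0.33, -0.94, -0.0], [-0.9, -0.32, 0.3], [-0.28, -0.1, -0.96]]
pin_a 0.76 [ 53. 199.] [ 0.5219 -0.2794  0.0255]
pin_a 0.58 [188. 253.] [ 0.4448 -0.3452  0.0255]
pin_a 0.28 [191. 101.] [ 0.404  -0.2375  0.0255]
brass_pin 0.6 [191. 104.] [ 0.4052 -0.2391  0.0255]
```

View pics/w2.png

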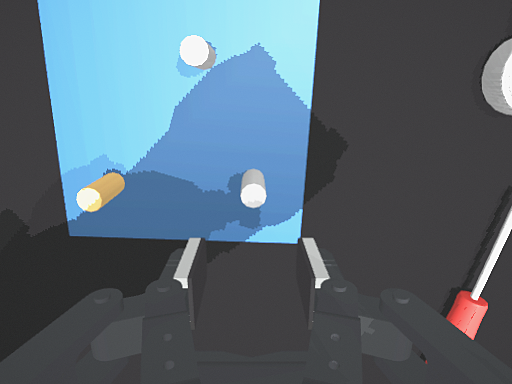

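```bash
python3 - <<'E'
from h import *
im=get_image('wrist')
for u,v in[(253,195),(194,50),(90,200)]: print(np.round(onz(im,[v/384,u/512],.048),4))
s=sensors.state();print(s['ee_pos'])
for k in (.0255,.048): print(proj(im,[.4448,-.3452,k]))
g=cv2.cvtColor(im['color'],cv2.COLOR_RGB2GRAY);m=(g>225).astype('uint8')
n,_,st,c=cv2.connectedComponentsWithStats(m)
for i in range(1,n):
    if st[i,4]>150: print(st[i],c[i],np.round(onz(im,[c[i][1]/384,c[i][0]/512],.048),4))
E
```

```text
[ 0.4474 -0.3454  0.048 ]
[ 0.5235 -0.28    0.048 ]
[ 0.4061 -0.2388  0.048 ]
[ 0.44253974 -0.34620742  0.09762519]
[251.4399005  188.96163991]
[251.52970744 198.24639509]
[179  39  29  30 689] [192.74891147  53.46444122] [ 0.5214 -0.2799  0.048 ]
[496  49  16  66 750] [504.92933333  83.004     ] [ 0.5712 -0.472   0.048 ]
[239 185  25  23 410] [251.1195122  195.33414634] [ 0.4467 -0.3442  0.048 ]
[ 77 189  24  23 358] [ 86.96648045 198.72346369] [ 0.4063 -0.2366  0.048 ]
[467 200  45 100 691] [491.0130246  251.63386397] [ 0.4642 -0.5269  0.048 ]
```

```bash
echo '[{"xyz":[0.0045,0,0.023]},{"xyz":[0,0,0.025]},{"xyz":[0,0,0.02]},{},{}]' > m.json && python3 -m jog m.json && echo '[{},{},{},{},{}]' > m.json && python3 -m jog m.json 0.0 && echo '[{},{"xyz":[0,0,-0.03]},{"xyz":[0,0,-0.04]},{"xyz":[0,0,-0.04]},{}]' > m.json && python3 -m jog m.json
python3 - <<'E'
from h import *
im=get_image('wrist');save(im,'w3.png',(130,330,160,350),2.5)
E
```

```text
time_s: 3.85
ee_pos: [0.4463, -0.3442, 0.0284]
tcp_rot: [180.0, -0.0, 19.4]
force: [0.8, -0.1, 0.7]
width: 0.503
grasp_force: 0.0
time_s: 4.27
ee_pos: [0.4464, -0.3443, 0.0281]
tcp_rot: [180.0, -0.0, 19.3]
force: [-0.1, 0.3, 0.1]
width: -0.004
grasp_force: 0.0
time_s: 4.68
ee_pos: [0.4488, -0.3459, 0.1443]
tcp_rot: [179.6, -0.3, 19.3]
force: [1.3, -0.1, 1.7]
width: -0.002
grasp_force: 0.0
```

View pics/w3.png

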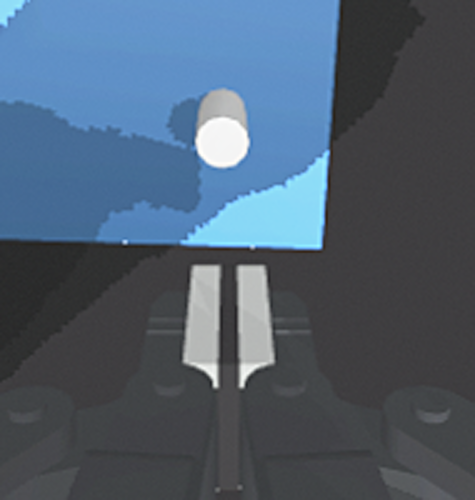

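```bash
python3 - <<'E'
from h import *
im=get_image('wrist');s=sensors.state();print(s['ee_pos'],s['tcp_rot'],im['k1'],im['fx'],im['cx'],im['cy'])
p=np.array(s['ee_pos']);print('tcp px',proj(im,p),'grasp',proj(im,p+[0,0,.0187]))
for z in(.003,.048):print(onz(im,[188/384,249/512],z), proj(im,[.4462,-.3446,z]))
ims={n:get_image(n) for n in('scene','side')}
rs=[]
for n,i in ims.items(): print(n,'tcp',proj(i,p),'pin',proj(i,[.4462,-.3446,.0255]));
sv=ims['side'];save(sv,'s3.png',(190,300,120,260),4)
E
```

```text
[ 0.44687184 -0.34460025  0.13916838] [ 1.79856376e+02 -1.01797385e-01  1.93420247e+01] -0.018688354138400372 331.00083696110875 251.00777736015192 190.88014277204692
tcp px [250.43397934 230.38193951] grasp [250.53575957 245.26152749]
[ 0.43214571 -0.34869471  0.003     ] [249.80746672 173.34478348]
[ 0.4446808  -0.34437846  0.048     ] [249.8593993  186.42114798]
scene tcp [230.87893598 131.38938707] pin [232.49695258 150.93345249]
side tcp [165.13564001 245.96359246] pin [168.41115323 271.23637599]
```

View pics/s3.png

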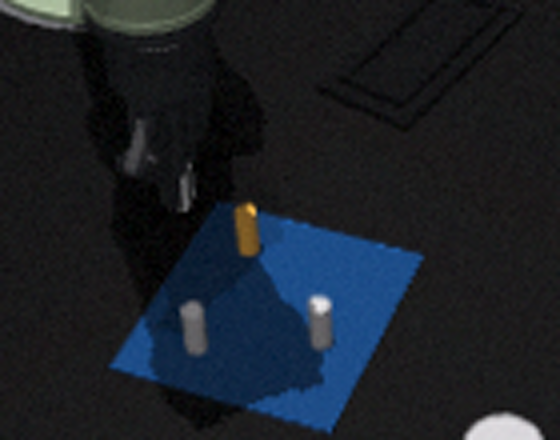

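```bash
python3 - <<'E'
from h import *
s=sensors.state();p=np.array(s['ee_pos']);out=[]
for n in('scene','side'):
    i=get_image(n);u,v=proj(i,p);print(n,u,v,'dv/dz',(proj(i,p+[0,0,.01])-[u,v]),'tool x 1cm',(proj(i,p+[.0094,.0033,0])-[u,v]))
    a,b=int(u)-25,int(v)-35
    c=cv2.resize(i['color'][b:b+50,a:a+50,::-1],(400,400),interpolation=cv2.INTER_CUBIC)
    c=cv2.convertScaleAbs(c,alpha=1.8,beta=30)
    cv2.circle(c,(int((u-a+.5)*8),int((v-b+.5)*8)),4,(0,0,255),-1);out.append(c)
cv2.imwrite('pics/tip.png',np.hstack(out))
E
```

```text
scene 231.19604536170326 131.80290250858556 dv/dz [-0.1355325  -1.80279181] tool x 1cm [-1.58967318  1.11964724]
side 165.1280100682703 246.1923559036219 dv/dz [-0.31496555 -2.3517197 ] tool x 1cm [3.03326047 0.73265738]
```

View pics/tip.png

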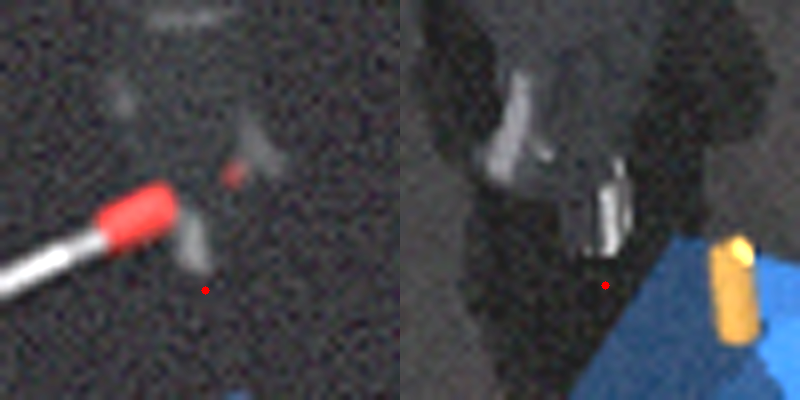

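```bash
echo '[{},{},{"xyz":[0,0,0.035]},{"xyz":[0,0,0.035]},{"xyz":[0,0,0.02]}]' > m.json && python3 -m jog m.json 0.5 && echo '[{"xyz":[0,0,0.019]},{"xyz":[0,0,0.019]},{},{}]' > m.json && python3 -m jog m.json && echo '[{},{},{},{},{}]' > m.json && python3 -m jog m.json 0.0
```

```text
time_s: 5.4
ee_pos: [0.4451, -0.3432, 0.0444]
tcp_rot: [-179.9, 0.1, 19.4]
force: [-0.0, 0.5, 0.9]
width: 0.502
grasp_force: 0.0
time_s: 5.73
ee_pos: [0.4457, -0.3436, 0.0089]
tcp_rot: [-179.9, 0.1, 19.4]
force: [-0.3, 0.2, 0.3]
width: 0.495
grasp_force: 0.0
time_s: 6.15
ee_pos: [0.4469, -0.3445, 0.0109]
tcp_rot: [179.9, -0.1, 19.3]
force: [0.3, 0.6, 5.2]
width: 0.173
grasp_force: 58.5
```

```bash
echo '[{"xyz":[0,0,-0.03]},{"xyz":[0,0,-0.04]},{"xyz":[0,0,-0.04]},{"xyz":[0,0,-0.01]}]' > m.json && python3 -m jog m.json && echo '[{"xyz":[0.0169,-0.0349,-0.007]},{"xyz":[0.0169,-0.0349,-0.007]},{"xyz":[0.0169,-0.0349,-0.007]},{"xyz":[0.0169,-0.0349,-0.007]},{"xyz":[0.0169,-0.0349,-0.007]}]' > m.json && python3 -m jog m.json && echo '[{"xyz":[0.0169,-0.0349,-0.007]},{"xyz":[0.0169,-0.0349,-0.007]},{"xyz":[0.0169,-0.0349,-0.007]},{"xyz":[0.0169,-0.0349,-0.007]},{"xyz":[0.0169,-0.0349,-0.007]}]' > m.json && python3 -m jog m.json && echo '[{"xyz":[0.0169,-0.0349,-0.007]},{"xyz":[0.0169,-0.0349,-0.007]},{"xyz":[0.0169,-0.0349,-0.007]},{"xyz":[0.0169,-0.0349,-0.007]},{"xyz":[0.0169,-0.0349,-0.007]}]' > m.json && python3 -m jog m.json && echo '[{"xyz":[0.0169,-0.0349,-0.007]},{"xyz":[0.0169,-0.0349,-0.007]},{"twist":-7},{"twist":-7},{"twist":-7}]' > m.json && python3 -m jog m.json && echo '[{"twist":-7},{"twist":-7},{"twist":-7},{"twist":-7},{"twist":-7}]' > m.json && python3 -m jog m.json&& echo '[{"twist":-7},{"twist":-7},{},{},{}]' > m.json && python3 -m jog m.json
python3 look.py w4 seat_l:.0385 carrier:.01 mark:.022 dock:0
```

```text
time_s: 6.48
ee_pos: [0.4483, -0.3455, 0.136]
tcp_rot: [179.6, -0.3, 19.3]
force: [0.7, -0.7, -1.1]
width: 0.175
grasp_force: 59.0
time_s: 6.9
ee_pos: [0.4682, -0.1498, 0.1657]
tcp_rot: [179.9, -0.1, 19.3]
force: [1.1, -0.4, -0.1]
width: 0.175
grasp_force: 59.0
time_s: 7.32
ee_pos: [0.49, 0.0431, 0.2008]
tcp_rot: [180.0, -0.1, 19.3]
force: [2.1, -0.8, -0.7]
width: 0.174
grasp_force: 59.0
time_s: 7.73
ee_pos: [0.5119, 0.2357, 0.2359]
tcp_rot: [180.0, -0.1, 19.3]
force: [-0.1, -0.1, -0.1]
width: 0.175
grasp_force: 59.0
time_s: 8.15
ee_pos: [0.5204, 0.3117, 0.2492]
tcp_rot: [180.0, -0.0, 40.8]
force: [-0.2, -0.5, -1.1]
width: 0.172
grasp_force: 59.1
time_s: 8.57
ee_pos: [0.5208, 0.3108, 0.2494]
tcp_rot: [179.9, -0.0, 75.7]
force: [0.4, 0.0, -1.6]
width: 0.172
grasp_force: 59.1
time_s: 8.98
ee_pos: [0.5208, 0.3108, 0.2489]
tcp_rot: [180.0, -0.0, 89.1]
force: [0.2, 0.4, -0.3]
width: 0.173
grasp_force: 59.0
cam [0.522 0.387 0.418] [[1.0, -0.02, 0.0], [-0.01, -0.96, 0.29], [-0.0, -0.29, -0.96]]
seat_l 0.79 [116. 256.] [0.5273 0.3579 0.0385]
seat_l 0.76 [202. 253.] [0.5224 0.2554 0.0385]
carrier 0.69 [154. 252.] [0.5225 0.3091 0.01  ]
mark 0.81 [160. 274.] [0.5493 0.3033 0.022 ]
dock 0.57 [140.  82.] [0.3064 0.3287 0.    ]
```

View pics/w4.png

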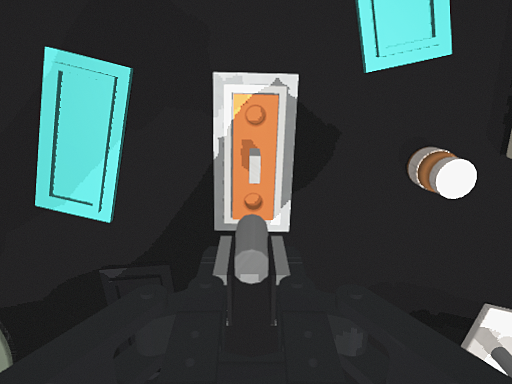

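```bash
cat > pinfit.py <<'E'
from h import *
im=get_image('wrist');s=sensors.state()
p=np.array([s['ee_pos']]);p=p[0];print('tcp',np.round(p,4),np.round(s['tcp_rot'],2))
yaw=np.radians(s['tcp_rot'][2]);ax=np.array([np.cos(yaw),np.sin(yaw),0]);ay=np.array([np.sin(yaw),-np.cos(yaw),0])
for f,n in((-.006,'foot'),(.039,'top')):
    q=p+[0,0,f]
    pts=np.array([proj(im,q+.009*(np.cos(a)*ax+np.sin(a)*ay)) for a in np.linspace(0,2*np.pi,60)])
    print(n,'u',pts[:,0].min().round(1),pts[:,0].max().round(1),'v',pts[:,1].min().round(1),pts[:,1].max().round(1))
g=cv2.cvtColor(im['color'],cv2.COLOR_RGB2GRAY).astype(int)
print('col252 v200-230',g[200:300:2,252].tolist()); 
for v in(235,245,255): print('row',v,g[v,230:275].tolist())
hsv=cv2.cvtColor(im['color'],cv2.COLOR_RGB2HSV)
m=((hsv[...,0]<18)&(hsv[...,1]>120)&(hsv[...,2]>120)).astype('uint8')
n,_,st,c=cv2.connectedComponentsWithStats(m)
for i in range(1,n):
    if st[i,4]>200: print('orange',st[i],c[i].round(1))
E
python3 pinfit.py; python3 - <<'E'
from h import *
c=cv2.imread('pics/w4.png')[95:225,225:285];cv2.imwrite('pics/bores.png',cv2.resize(c,None,fx=4.5,fy=4.5,interpolation=cv2.INTER_CUBIC))
E
```

```text
tcp [0.5207 0.311  0.2486] [180.    0.   89.3]
foot u 235.5 266.9 v 212.8 241.7
top u 231.1 271.5 v 249.7 285.5
col252 v200-230 [158, 162, 121, 97, 93, 126, 157, 117, 104, 105, 106, 105, 105, 105, 107, 105, 107, 107, 108, 107, 107, 107, 106, 107, 107, 147, 139, 135, 134, 134, 137, 136, 136, 137, 137, 135, 135, 130, 177, 173, 169, 178, 41, 36, 36, 34, 38, 36, 36, 36]
row 235 [52, 41, 22, 26, 19, 73, 101, 99, 99, 99, 100, 103, 103, 105, 104, 104, 105, 103, 104, 104, 105, 106, 108, 108, 108, 106, 104, 104, 106, 104, 104, 103, 104, 104, 102, 100, 102, 91, 55, 28, 40, 53, 55, 51, 53]
row 245 [90, 27, 35, 34, 26, 64, 94, 103, 102, 102, 102, 104, 104, 103, 104, 103, 105, 104, 103, 105, 106, 107, 107, 108, 107, 104, 105, 105, 103, 105, 104, 104, 103, 103, 103, 103, 97, 66, 27, 31, 35, 27, 89, 117, 110]
row 255 [29, 32, 34, 27, 58, 93, 112, 127, 136, 137, 139, 135, 133, 134, 133, 137, 138, 139, 139, 140, 138, 135, 135, 135, 137, 135, 135, 136, 137, 136, 136, 136, 140, 139, 130, 112, 104, 87, 48, 26, 34, 32, 30, 58, 101]
orange [ 233   95   46  125 4629] [254.8 155.7]
orange [421 153  34  40 341] [431.  168.2]
```

View pics/bores.png

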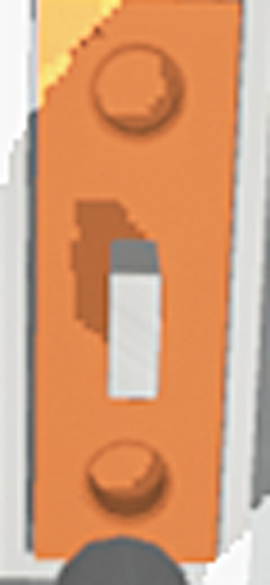

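```bash
python3 - <<'E'
from h import *
im=get_image('wrist')
a,b=[onz(im,[v/384,u/512],.034) for u,v in((255.5,114.8),(252.9,201.2))]
d=a-b;print(a,b,np.linalg.norm(d),(a+b)/2,'yaw',np.degrees(np.arctan2(-d[0],d[1])))
g=cv2.cvtColor(im['color'],cv2.COLOR_RGB2GRAY).astype(int)
# carrier edges via orange columns
hsv=cv2.cvtColor(im['color'],cv2.COLOR_RGB2HSV);m=((hsv[...,0]<25)&(hsv[...,1]>120)&(hsv[...,2]>120))
for v in(100,115,130,180,190,201,208):
    x=np.where(m[v,225:285])[0]+225;print(v,x.min(),x.max(),[round(float(onz(im,[(v+.5)/384,(q)/512],.034)[0]),4) for q in(x.min(),x.max()+1)])
E
```

```text
[0.52631236 0.35892565 0.034     ] [0.52234993 0.25543848 0.034     ] 0.10356300413173657 [0.52433114 0.30718207 0.034     ] yaw -2.192734851742908
100 234 278 [0.5023, 0.5528]
115 234 277 [0.5019, 0.5518]
130 234 276 [0.5015, 0.5509]
180 233 274 [0.4987, 0.5492]
190 233 273 [0.4983, 0.5481]
201 233 273 [0.498, 0.5482]
208 233 272 [0.4977, 0.5471]
```

```bash
echo '[{"xyz":[0.024,0.0026,0]},{"xyz":[0.024,0.0025,0]},{"xyz":[0,0,0.04]},{"xyz":[0,0,0.04]},{"xyz":[0,0,0.04]}]' > m.json && python3 -m jog m.json && echo '[{"xyz":[0,0,0.04]},{"xyz":[0,0,0.03]},{},{},{}]' > m.json && python3 -m jog m.json
python3 - <<'E'
from h import *
im=get_image('wrist');save(im,'w5.png');s=sensors.state();p=np.array(s['ee_pos']);print(p,s['force'])
print(proj(im,p-[0,0,.006]),proj(im,[.5263,.359,.034]))
c=im['color'][150:330,180:330,::-1];cv2.imwrite('pics/w5c.png',cv2.resize(c,None,fx=3.3,fy=3.3,interpolation=cv2.INTER_CUBIC))
E
```

```text
time_s: 9.75
ee_pos: [0.5263, 0.3593, 0.1273]
tcp_rot: [179.9, -0.0, 89.4]
force: [1.7, 1.1, -1.1]
width: 0.175
grasp_force: 59.1
time_s: 10.17
ee_pos: [0.5271, 0.3597, 0.0606]
tcp_rot: [179.9, -0.1, 89.3]
force: [-0.8, 0.5, -0.1]
width: 0.175
grasp_force: 59.0
[0.52739963 0.35982066 0.06098635] [ 0.37104265  0.27235238 -0.45154903]
[251.66923339 227.64008679] [249.81561987 215.64133671]
```

View pics/w5c.png

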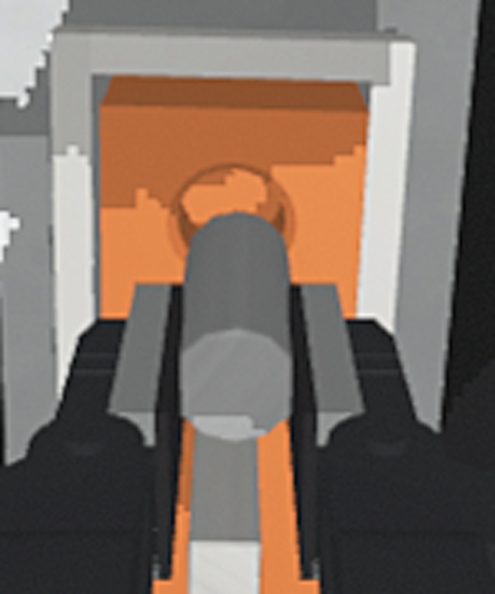

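```bash
echo '[{"xyz":[-0.0008,-0.0009,0]},{"xyz":[0,0,0.012]},{"xyz":[0,0,0.008]},{}]' > m.json && python3 -m jog m.json && echo '[{"xyz":[0,0,0.008]},{"xyz":[0,0,0.006]},{},{}]' > m.json && python3 -m jog m.json
```

```text
time_s: 10.55
ee_pos: [0.5248, 0.3574, 0.0369]
tcp_rot: [-179.9, 0.1, 89.3]
force: [-0.8, -0.7, -1.5]
width: 0.175
grasp_force: 59.0
time_s: 10.88
ee_pos: [0.5254, 0.3582, 0.0241]
tcp_rot: [-180.0, 0.0, 89.4]
force: [0.3, 0.2, -0.8]
width: 0.172
grasp_force: 59.0
```

```bash
echo '[{},{},{}]' > m.json && python3 -m jog m.json 0.45 && echo '[{"xyz":[0,0,-0.02]},{"xyz":[0,0,-0.04]},{"xyz":[0,0,-0.04]},{"xyz":[0,0,-0.04]},{"xyz":[0,0,-0.04]}]' > m.json && python3 -m jog m.json && echo '[{"xyz":[-0.03,-0.0,0]},{"xyz":[-0.03,0,0]},{},{}]' > m.json && python3 -m jog m.json
python3 look.py w6 pin_a:.0385 carrier:.01 seat_l:.0385 mark:.022
python3 - <<'E'
from h import *
im=get_image('wrist');g=cv2.cvtColor(im['color'],cv2.COLOR_RGB2HSV)
q=proj(im,[.526,.3585,.061]);print('pin top expected',q)
m=((g[...,1]<60)&(g[...,2]>60)).astype('uint8')[int(q[1])-25:int(q[1])+25,int(q[0])-25:int(q[0])+25]
n,_,st,c=cv2.connectedComponentsWithStats(m)
for i in range(1,n):
    if st[i,4]>60: 
        d=c[i]+[int(q[0])-25,int(q[1])-25];print(st[i],d,onz(im,[d[1]/384,d[0]/512],.061))
E
```

```text
time_s: 11.13
ee_pos: [0.5254, 0.3581, 0.0244]
tcp_rot: [-180.0, -0.0, 89.4]
force: [-0.6, 0.5, -0.6]
width: 0.452
grasp_force: 0.0
time_s: 11.55
ee_pos: [0.5251, 0.3579, 0.2065]
tcp_rot: [-180.0, -0.0, 89.4]
force: [0.5, -0.7, 0.1]
width: 0.452
grasp_force: 0.0
time_s: 11.88
ee_pos: [0.5254, 0.2963, 0.2049]
tcp_rot: [180.0, 0.0, 89.2]
force: [0.0, 0.9, -0.0]
width: 0.445
grasp_force: 0.0
cam [0.526 0.372 0.374] [[1.0, -0.01, 0.0], [-0.01, -0.96, 0.29], [-0.0, -0.29, -0.96]]
pin_a 0.61 [106. 248.] [0.5233 0.3559 0.0385]
carrier 0.8 [152. 249.] [0.5229 0.305  0.01  ]
seat_l 0.88 [202. 250.] [0.5234 0.256  0.0385]
seat_l 0.73 [104. 256.] [0.531  0.3581 0.0385]
mark 0.64 [152. 272.] [0.5479 0.3067 0.022 ]
pin top expected [252.20491493 107.80133784]
[ 16  16  19  20 291] [251.92783505 107.89003436] [0.52574487 0.35842312 0.061     ]
```

```bash
echo '[{"xyz":[-0.041,0.0007,0]},{"xyz":[-0.041,0.0007,0]},{"xyz":[-0.041,0.0007,0]},{"xyz":[-0.041,0.0007,0]},{"xyz":[-0.041,0.0007,0]}]' > m.json && python3 -m jog m.json && echo '[{"xyz":[-0.041,0,0]},{"xyz":[-0.041,0,0]},{"xyz":[-0.041,0,0]},{"xyz":[-0.041,0,0]},{"xyz":[-0.041,0,0]}]' > m.json && python3 -m jog m.json && echo '[{"xyz":[-0.041,0,0]},{"xyz":[-0.041,0,0]},{"xyz":[-0.041,0,0.01]},{"xyz":[-0.04,0,0.02]},{"xyz":[0,0,0.035]}]' > m.json && python3 -m jog m.json && echo '[{"xyz":[0,0,0.035]},{},{}]' > m.json && python3 -m jog m.json
python3 look.py w7 pin_a:.0255
python3 - <<'E'
from h import *
im=get_image('wrist');print(sensors.state()['ee_pos'],sensors.state()['tcp_rot'])
g=cv2.cvtColor(im['color'],cv2.COLOR_RGB2GRAY)
for T in(200,225):
  n,_,st,c=cv2.connectedComponentsWithStats((g>T).astype('uint8'))
  for i in range(1,n):
    if 150<st[i,4]<1500: print(T,st[i],c[i],np.round(onz(im,[c[i][1]/384,c[i][0]/512],.048),4))
E
```

```text
time_s: 12.6
ee_pos: [0.5256, 0.0918, 0.2044]
tcp_rot: [-180.0, -0.0, 89.4]
force: [2.0, -0.7, 0.0]
width: 0.454
grasp_force: 0.0
time_s: 13.02
ee_pos: [0.5235, -0.1135, 0.2046]
tcp_rot: [180.0, -0.0, 89.4]
force: [1.5, 0.3, -0.3]
width: 0.449
grasp_force: 0.0
time_s: 13.43
ee_pos: [0.5221, -0.2802, 0.1422]
tcp_rot: [179.8, 0.3, 88.9]
force: [0.2, -1.1, -1.5]
width: 0.449
grasp_force: 0.0
time_s: 13.68
ee_pos: [0.5215, -0.2706, 0.1054]
tcp_rot: [-179.9, -0.1, 89.4]
force: [0.6, -0.2, 1.4]
width: 0.455
grasp_force: 0.0
cam [ 0.522 -0.195  0.275] [[1.0, -0.01, -0.0], [-0.01, -0.96, 0.29], [-0.0, -0.29, -0.96]]
pin_a 0.82 [202. 251.] [ 0.5215 -0.2806  0.0255]
[ 0.52316779 -0.27156614  0.10819976] [1.79855102e+02 6.23043568e-02 8.93990565e+01]
200 [ 71 135  48  33 699] [ 89.56509299 152.39341917] [ 0.4102 -0.2366  0.048 ]
200 [237 183  24  38 660] [248.36515152 202.91060606] [ 0.5212 -0.2752  0.048 ]
200 [298 237  25  50 561] [310.16399287 259.48128342] [ 0.5685 -0.3222  0.048 ]
225 [ 71 144  25  24 460] [ 83.35869565 155.28695652] [ 0.4054 -0.2386  0.048 ]
225 [237 198  24  23 425] [248.79058824 208.84235294] [ 0.5214 -0.2798  0.048 ]
```

```bash
echo '[{"xyz":[-0.0092,-0.0006,0.02]},{"xyz":[0,0,0.03]},{"xyz":[0,0,0.027]},{},{}]' > m.json && python3 -m jog m.json && echo '[{"xyz":[0,0,0.01]},{"xyz":[0,0,0.01]},{},{}]' > m.json && python3 -m jog m.json && echo '[{},{},{},{},{}]' > m.json && python3 -m jog m.json 0.0 && echo '[{"xyz":[0,0,-0.02]},{"xyz":[0,0,-0.04]},{"xyz":[0,0,-0.04]},{"xyz":[0,0,-0.04]},{"xyz":[0,0,-0.04]}]' > m.json && python3 -m jog m.json
```

```text
time_s: 14.25
ee_pos: [0.5216, -0.2806, 0.0301]
tcp_rot: [180.0, -0.0, 89.4]
force: [-0.2, 0.0, 0.4]
width: 0.449
grasp_force: 0.0
time_s: 14.58
ee_pos: [0.5212, -0.2808, 0.0092]
tcp_rot: [-180.0, 0.0, 89.4]
force: [-0.0, 1.1, -1.0]
width: 0.451
grasp_force: 0.0
time_s: 15.0
ee_pos: [0.5215, -0.2811, 0.0097]
tcp_rot: [179.9, 0.0, 89.3]
force: [-0.4, -0.7, 6.2]
width: 0.18
grasp_force: 58.5
time_s: 15.42
ee_pos: [0.5207, -0.2806, 0.1913]
tcp_rot: [180.0, -0.0, 89.4]
force: [0.9, -0.6, -1.5]
width: 0.174
grasp_force: 58.7
```

```bash
echo '[{"xyz":[0.0412,-0.0004,0]},{"xyz":[0.0412,-0.0004,0]},{"xyz":[0.0412,-0.0004,0]},{"xyz":[0.0412,-0.0004,0]},{"xyz":[0.0412,-0.0004,0]}]' > m.json && python3 -m jog m.json && echo '[{"xyz":[0.0412,-0.0004,0]},{"xyz":[0.0412,-0.0004,0]},{"xyz":[0.0412,-0.0004,0]},{"xyz":[0.0412,-0.0004,0]},{"xyz":[0.0412,-0.0003,0]}]' > m.json && python3 -m jog m.json && echo '[{"xyz":[0.0412,-0.0003,0]},{"xyz":[0.0412,-0.0003,0]},{"xyz":[0.041,-0.0003,0]},{},{}]' > m.json && python3 -m jog m.json && python3 pinfit.py | head -3
python3 - <<'E'
from h import *
im=get_image('wrist');g=cv2.cvtColor(im['color'],cv2.COLOR_RGB2GRAY).astype(int)
for u in(246,252,258): print(u,g[195:235,u].tolist())
print(g[235,225:280].tolist())
for h in landmark_of(im,'seat_l')[:3]: print(h['p'],onz(im,h['position'],.0385))
for h in landmark_of(im,'mark')[:2]: print(h['p'],onz(im,h['position'],.022))
E
```

```text
time_s: 15.83
ee_pos: [0.521, -0.0732, 0.1896]
tcp_rot: [180.0, 0.0, 89.3]
force: [1.3, -0.2, -1.0]
width: 0.175
grasp_force: 58.8
time_s: 16.25
ee_pos: [0.5215, 0.133, 0.1895]
tcp_rot: [180.0, 0.0, 89.3]
force: [1.8, -0.8, -0.7]
width: 0.174
grasp_force: 58.8
time_s: 16.67
ee_pos: [0.5214, 0.2573, 0.1891]
tcp_rot: [-180.0, -0.1, 89.6]
force: [0.5, -0.9, -0.5]
width: 0.173
grasp_force: 58.8
tcp [0.522  0.2551 0.189 ] [-1.7999e+02  1.0000e-02  8.9440e+01]
foot u 236.6 267.8 v 216.3 245.0
top u 232.4 272.7 v 253.9 289.5
246 [221, 227, 189, 142, 136, 139, 140, 139, 140, 141, 146, 121, 62, 19, 28, 26, 25, 19, 78, 105, 105, 103, 105, 105, 105, 104, 103, 106, 104, 104, 105, 104, 105, 105, 105, 105, 105, 104, 106, 105]
252 [220, 224, 205, 153, 136, 139, 139, 140, 140, 141, 144, 125, 70, 19, 25, 28, 21, 41, 96, 107, 104, 104, 104, 105, 104, 104, 104, 103, 105, 105, 105, 105, 106, 106, 105, 105, 103, 105, 105, 105]
258 [220, 224, 203, 153, 135, 140, 141, 142, 139, 138, 140, 144, 92, 14, 25, 27, 28, 25, 23, 58, 96, 107, 103, 104, 104, 103, 103, 102, 102, 105, 103, 102, 103, 104, 104, 103, 103, 104, 104, 103]
[49, 49, 50, 50, 50, 52, 41, 26, 22, 62, 95, 102, 102, 104, 105, 103, 104, 104, 104, 104, 103, 107, 106, 105, 104, 105, 105, 106, 105, 104, 103, 104, 103, 103, 103, 104, 103, 102, 102, 102, 100, 102, 85, 39, 28, 40, 51, 55, 54, 52, 53, 53, 53, 51, 52]
0.77 [0.52584142 0.25616428 0.0385    ]
0.58 [0.52614402 0.35771647 0.0385    ]
0.55 [0.54765527 0.30504952 0.022     ]
0.41 [0.51968983 0.16608555 0.022     ]
```

```bash
for i in 1 2 3 4 5 6; do echo '[{}]' > m.json && python3 -m jog m.json | grep ee_pos; done; python3 - <<'E'
from h import *
# several wrist images: bore L pin top in view, to average
P=[];Q=[];F=[]
for i in range(6):
    im=get_image('wrist');s=sensors.state();Q.append(s['ee_pos'])
    g=cv2.cvtColor(im['color'],cv2.COLOR_RGB2HSV);q=proj(im,[.5257,.3584,.061]);a,b=int(q[0])-25,int(q[1])-25
    if b>0:
        n,_,st,c=cv2.connectedComponentsWithStats(((g[...,1]<60)&(g[...,2]>60)).astype('uint8')[b:b+50,a:a+50])
        k=1+st[1:,4].argmax();d=c[k]+[a,b];P.append(onz(im,[d[1]/384,d[0]/512],.061)); F.append(st[k])
    print(-np.array(im['R']).T@np.array(im['t']))
print(np.mean(Q,0),np.std(Q,0));print(np.round(P,4),F)
E
```

```text
ee_pos: [0.5228, 0.2533, 0.1892]
ee_pos: [0.5227, 0.2536, 0.1892]
ee_pos: [0.5226, 0.2539, 0.1891]
ee_pos: [0.5225, 0.2542, 0.1891]
ee_pos: [0.5224, 0.2544, 0.189]
ee_pos: [0.5224, 0.2544, 0.189]
[0.52301733 0.3304029  0.35829943]
[0.5229979  0.33044593 0.35828918]
[0.52298525 0.33047445 0.35828221]
[0.52297799 0.33049189 0.3582781 ]
[0.52297431 0.3305016  0.3582764 ]
[0.52297339 0.3305055  0.35827614]
[0.52234064 0.25456034 0.18899056] [1.86357941e-05 2.03408684e-05 9.70940710e-06]
[[0.5257 0.3573 0.061 ]
 [0.5257 0.3572 0.061 ]
 [0.5257 0.3573 0.061 ]
 [0.5257 0.3572 0.061 ]
 [0.5257 0.3573 0.061 ]
 [0.5257 0.3573 0.061 ]] [array([ 16,  15,  21,  25, 399], dtype=int32), array([ 16,  15,  21,  25, 401], dtype=int32), array([ 16,  15,  21,  25, 399], dtype=int32), array([ 16,  15,  21,  25, 400], dtype=int32), array([ 16,  15,  21,  25, 401], dtype=int32), array([ 16,  15,  21,  25, 402], dtype=int32)]
```

```bash
echo '[{"xyz":[0.0004,0.0002,0.04]},{"xyz":[0,0,0.04]},{"xyz":[0,0,0.04]},{"xyz":[0,0,0.02]},{}]' > m.json && python3 -m jog m.json && echo '[{},{},{}]' > m.json && python3 -m jog m.json && echo '[{"xyz":[0,0,0.007]},{},{}]' > m.json && python3 -m jog m.json
```

```text
time_s: 18.08
ee_pos: [0.5202, 0.2538, 0.0449]
tcp_rot: [-179.7, 0.2, 89.4]
force: [-0.9, -1.4, -0.7]
width: 0.182
grasp_force: 58.9
time_s: 18.33
ee_pos: [0.5236, 0.2555, 0.0509]
tcp_rot: [179.9, -0.1, 89.3]
force: [0.7, 0.6, -0.3]
width: 0.176
grasp_force: 58.9
time_s: 18.58
ee_pos: [0.5226, 0.2548, 0.0422]
tcp_rot: [180.0, 0.0, 89.3]
force: [-0.1, -0.5, -1.3]
width: 0.175
grasp_force: 58.9
```

Position is on target; on down to the floor of the bore and release.

```bash
echo '[{"xyz":[0,0,0.006]},{"xyz":[0,0,0.004]},{},{}]' > m.json && python3 -m jog m.json && echo '[{"xyz":[0,0,0.005]},{"xyz":[0,0,0.003]},{},{}]' > m.json && python3 -m jog m.json
```

```text
time_s: 18.92
ee_pos: [0.5223, 0.2549, 0.0317]
tcp_rot: [-180.0, 0.0, 89.4]
force: [0.0, -0.2, -1.7]
width: 0.173
grasp_force: 59.2
time_s: 19.25
ee_pos: [0.5224, 0.2549, 0.0238]
tcp_rot: [-180.0, 0.0, 89.4]
force: [-0.6, -0.4, -1.8]
width: 0.175
grasp_force: 59.2
```

```bash
echo '[{},{},{}]' > m.json && python3 -m jog m.json 0.45 && echo '[{"xyz":[0,0,-0.02]},{"xyz":[0,0,-0.04]},{"xyz":[0,0,-0.04]},{"xyz":[0,0,-0.04]},{"xyz":[0,0,-0.04]}]' > m.json && python3 -m jog m.json && echo '[{"xyz":[0.025,0,0]},{"xyz":[0.025,0,0]},{},{},{}]' > m.json && python3 -m jog m.json&& echo '[{},{},{},{},{}]' > m.json && python3 -m jog m.json
cat > tops.py <<'E'
from h import *
im=get_image('wrist');g=cv2.cvtColor(im['color'],cv2.COLOR_RGB2HSV);print(sensors.state()['ee_pos'])
for X in([.5257,.358,.061],[.5224,.255,.061],[.524,.3065,.08]):
    q=proj(im,X);a,b=int(q[0])-20,int(q[1])-20
    n,_,st,c=cv2.connectedComponentsWithStats(((g[...,1]<60)&(g[...,2]>50)).astype('uint8')[max(b,0):b+40,a:a+40])
    k=1+st[1:,4].argmax();d=c[k]+[a,max(b,0)];print(st[k],d,np.round(onz(im,[d[1]/384,d[0]/512],X[2]),4))
E
python3 tops.py
python3 - <<'E'
from h import *
ims={n:get_image(n) for n in('scene','side','wrist')}
for k in('cam_head','stand'):
    rs=[]
    for n,im in ims.items():
        for h in landmark_of(im,k)[:2]:
            print(k,n,round(h['p'],2),np.array(h['position'])*[384,512],np.round(onz(im,h['position'],{'cam_head':.225,'stand':0}[k]),4))
        for h in look_for(im,k)[:1]: print('  look',round(h['p'],2),np.array(h['position'])*[384,512])
for n in('scene','side'): cv2.imwrite(f'pics/{n}9.png',ims[n]['color'][:,:,::-1])
E
```

```text
time_s: 19.5
ee_pos: [0.5227, 0.2551, 0.0242]
tcp_rot: [180.0, -0.0, 89.4]
force: [0.7, -0.6, -0.2]
width: 0.45
grasp_force: 0.0
time_s: 19.92
ee_pos: [0.5221, 0.255, 0.2062]
tcp_rot: [-180.0, -0.0, 89.4]
force: [0.4, -0.0, 0.2]
width: 0.45
grasp_force: 0.0
time_s: 20.33
ee_pos: [0.5231, 0.3046, 0.2038]
tcp_rot: [-180.0, 0.0, 89.4]
force: [0.4, 0.1, 0.1]
width: 0.452
grasp_force: 0.0
time_s: 20.75
ee_pos: [0.5232, 0.3047, 0.204]
tcp_rot: [180.0, 0.0, 89.3]
force: [0.7, 0.4, -0.4]
width: 0.452
grasp_force: 0.0
[0.5231884  0.30477557 0.20400786]
[ 11  10  19  21 296] [253.05067568 113.88175676] [0.5257 0.3587 0.061 ]
[ 13   3  17  25 350] [250.72857143 213.36285714] [0.5224 0.2607 0.061 ]
[ 15   0  14  38 478] [252.11715481 171.22803347] [0.5242 0.309  0.08  ]
cam_head scene 0.84 [200.2176 207.5136] [0.7284 0.0438 0.225 ]
  look 0.68 [201.216  180.7872]
cam_head side 0.57 [200.1024 317.184 ] [0.7482 0.0262 0.225 ]
  look 0.87 [206.0928 335.2064]
cam_head wrist 0.37 [112.3968 256.4096] [0.5261 0.371  0.225 ]
  look 0.67 [229.4016 163.8912]
  look 0.59 [255.5904 344.8832]
  look 0.81 [349.5168 504.7808]
```

```bash
echo '[{"xyz":[0,0,-0.035]},{"xyz":[0,0,-0.035]},{"xyz":[0,0,-0.035]},{"xyz":[0,0,-0.035]},{"xyz":[0,0,-0.035]}]' > m.json && python3 -m jog m.json && echo '[{"xyz":[-0.0355,0.02,0]},{"xyz":[-0.0355,0.02,0]},{"xyz":[-0.0355,0.02,0]},{"xyz":[-0.0355,0.02,0]},{"xyz":[-0.0355,0.02,0]}]' > m.json && python3 -m jog m.json && echo '[{"xyz":[-0.0355,0.02,0]},{"xyz":[-0.0355,0.02,0]},{"xyz":[-0.0355,0.02,0]},{"xyz":[-0.0355,0.02,0]},{"xyz":[-0.0355,0.02,0]}]' > m.json && python3 -m jog m.json && echo '[{},{},{},{},{}]' > m.json && python3 -m jog m.json
python3 - <<'E'
from h import *
im=get_image('wrist');save(im,'wc1.png');np.save('wc1.npy',im,allow_pickle=True);s=sensors.state();print(s['ee_pos'],s['tcp_rot'],-np.array(im['R']).T@np.array(im['t']))
for k,z in(('cam_head',.225),('stand',0)):
    for h in landmark_of(im,k)[:3]: print(k,round(h['p'],2),np.array(h['position'])*[384,512],np.round(onz(im,h['position'],z),4))
    for h in look_for(im,k)[:2]: print('  look',round(h['p'],2),np.array(h['position'])*[384,512])
g=cv2.cvtColor(im['color'],cv2.COLOR_RGB2GRAY)
print('\n'.join(''.join('%4d'%x for x in row) for row in cv2.resize(g,(43,32),interpolation=cv2.INTER_AREA)))
E
```

```text
time_s: 21.97
ee_pos: [0.5228, 0.3048, 0.3809]
tcp_rot: [180.0, -0.0, 89.4]
force: [0.1, -0.5, -0.1]
width: 0.452
grasp_force: 0.0
time_s: 22.38
ee_pos: [0.6217, 0.1244, 0.3792]
tcp_rot: [180.0, 0.0, 89.4]
force: [-0.2, 0.1, 0.1]
width: 0.446
grasp_force: 0.0
time_s: 22.8
ee_pos: [0.7197, -0.0544, 0.3791]
tcp_rot: [180.0, 0.0, 89.3]
force: [-0.5, 0.3, 0.8]
width: 0.447
grasp_force: 0.0
time_s: 23.22
ee_pos: [0.7188, -0.051, 0.3795]
tcp_rot: [180.0, -0.0, 89.4]
force: [0.0, 0.4, 0.1]
width: 0.453
grasp_force: 0.0
[ 0.71887947 -0.05120819  0.37951174] [ 1.79969980e+02 -2.86519402e-03  8.94347580e+01] [0.7192765  0.02488432 0.54877759]
cam_head 0.87 [ 68.6976 271.4112] [0.7385 0.0428 0.225 ]
  look 0.55 [ 93.3888 363.776 ]
  look 0.72 [101.7984 381.9008]
  30  32  32  22  23  23  22  22  22  21  22  22  22  22  22  23  24  24  24  24  24  24  24  24  24  24  24  24  24  24  24  24  24  24  24  23  46  91 205 186 200 178 174
  30  30  27  23  21  22  22  22  22  22  22  22  22  22  22  23  24  24  24  24  24  24  24  24  24  24  24  24  24  24  24  24  24  24  24  23  56 104 223 227 219 
[... 4497 characters left out ...]
  53  79
  23  23  24  26  26  26  26  26  29  31  31  31  28  26  27  26  26  24  24  24  24  24  24  24  24  25  27  27  27  26  37  34  31  30  26  26  26  26  25  86 137  51  96
  23  25  25  25  26  26  26  25  28  31  30  28  26  26  26  26  26  25  24  25  25  25  25  26  26  26  26  26  26  26  32  33  32  29  25  26  26  26  26  26  32  49 111
  25  25  25  25  26  26  26  26  26  26  26  24  26  26  28  26  26  25  25  25  25  25  25  25  25  26  26  28  26  26  54  26  26  26  26  26  26  26  26  25  25  28  77
  25  25  25  25  25  26  26  26  26  26  29  42  27  26  26  25  25  25  25  25  26  26  26  26  26  25  25  26  26  26 102  24  26  26  26  26  26  25  25  25  25  25  25
```

```bash
python3 - <<'E'
from h import *
im=np.load('wc1.npy',allow_pickle=True).item()
g=cv2.cvtColor(im['color'],cv2.COLOR_RGB2GRAY)
m=((g>=226)).astype('uint8')
n,l,st,c=cv2.connectedComponentsWithStats(m)
for i in range(1,n):
    if st[i,4]>200:print(i,st[i],c[i])
c=im['color'];print('rgb box',c[80,380],c[140,330],c[140,390],'collar',c[65,283])
s=g[30:170:4,265:450:4]
print('\n'.join(str(30+4*i).rjust(4)+''.join('%4d'%x for x in row) for i,row in enumerate(s)))
E
```

```text
1 [ 442    0   46   90 1990] [464.82914573  43.34170854]
2 [ 318   48  121   93 6624] [378.91953502  90.94323671]
7 [ 319  119   86   43 1789] [361.02515372 140.32532141]
10 [431 144  32  20 414] [446.42512077 156.13043478]
rgb box [231 232 219] [233 234 234] [232 233 234] collar [226 226 223]
  30  24  24  22  24  26  23  24  26  23  22  26  25  23  28  26  24  24  26  23  27  27  24  23  25  25  21  23  25  25  23  24  25  25  23  23  24  28  23  25  21  25  22  66  93  93  84 161
  34  23  19  22  22  27  23  22  25  22  24  23  22  24  25  23  23  23  26  23  26  26  22  24  22  24  24  23  27  24  24  23  26  27  22  29  22  22  24  24  23  24  25 100  92  94  83 207
  38  22  23  24  25  22  25  21  21  25  25  22  24  22  27  29  25  24  24  19  24  28  24  21  24  24  24  22  27  25  20  22  25  22  25  30  26  24  23  25  25  20  18  95  93  96  90 228
  42  26  24  24  22  21  22  73 152 134  30  19  22  24  25  27  24  23  23  24  24  24  24  22  23  23  27  25  24  24  28  29  22  27  23  24  25  28  22  26  23  20  23  92  93  91  89 232
  46  26  23  20  24  26  12 190 
[... 5249 characters left out ...]
6  26  23  24  26  27  24  23  13  64 158 240 234 233 233 233 233 232  26  25  24  25  98  94  88  96 194 233 232 232 232
 158  20  18  14  17  24  17  19  14  17  18  14  27  26  30  26  24  21  28  24  26  22  25  24  25  24  26  25  16   0 197 247 235 233 239  21  24  24  26  85  95  87  94 212 232 232 232 231
 162  18  21  21  19  23  20  20  15  15  26  25  24  27  28  23  26  25  24  27  24  27  24  25  27  21  24  24  25  24  26  25  16  83  82  22  21  25  23  22  22  53 119 237 235 234 235 235
 166  21  20  22  20  21  26  24  27  24  25  25  26  25  23  25  26  26  24  25  23  25  24  24  26  26  22  25  24  24  25  23  28  22  26  22  23  22  27  26  27  24  24  17  20  18  19  21
```

```bash
cat > camfit.py <<'E'
from h import *
im=np.load('wc1.npy',allow_pickle=True).item()
obs=np.array([[331,45],[438.5,71],[309,112.5],[409.5,142]])
def frame(yaw):
    R=np.array([[np.cos(yaw),-np.sin(yaw),0],[np.sin(yaw),np.cos(yaw),0],[0,0,1]])
    p=np.radians(20);return R@np.array([[np.cos(p),0,-np.sin(p)],[0,1,0],[np.sin(p),0,np.cos(p)]])
def pts(q):
    X,Y,yaw,s1,s2=q;F=frame(yaw);o=np.array([X,Y,.225])
    return np.array([proj(im,o+F@np.array(c)) for c in([s1,.028,.028],[s2,.028,.028],[s1,-.028,.028],[s2,-.028,.028])])
f=lambda q:(pts(q)-obs).ravel()
s=least_squares(f,[.74,.035,-.25,.04,.13],x_scale=[.01,.01,.1,.01,.01]);print(np.round(s.x,4),'yaw',np.degrees(s.x[2]),'res',np.round(s.fun,2))
X,Y,yaw=s.x[:3];F=frame(yaw);o=np.array([X,Y,.225])
print('collar/glass px',proj(im,o),'glass lateral',proj(im,o+F@[0,.021,0]),proj(im,o+F@[0,-.021,0]),'column base',o[:2]+.16*np.array([np.cos(yaw),np.sin(yaw)]))
b=[onz(im,[v/384,u/512],.015)[:2] for u,v in((317,140),(404,162.5))];d=b[1]-b[0];print('base corners',b,np.linalg.norm(d),'yaw',np.degrees(np.arctan2(d[1],d[0])))
print('focus',o+F@[-.15,0,0])
E
python3 camfit.py
```

```text
[ 0.7738  0.0332 -0.2785  0.0142  0.0987] yaw -15.954895243509073 res [-0.24 -0.03  0.07 -0.02  0.3  -0.09 -0.11  0.13]
collar/glass px [309.20404145  79.35255202] glass lateral [316.41086811  56.08036275] [302.24559657 101.80757257] column base [ 0.9275947  -0.01078406]
base corners [array([ 0.8255123 , -0.05454727]), array([ 0.97135528, -0.09275279])] 0.15076418064013886 yaw -14.67953604159198
focus [0.63823403 0.07194231 0.17369698]
```

```bash
python3 - <<'E'
from h import *
im=np.load('wc1.npy',allow_pickle=True).item()
g=cv2.GaussianBlur(cv2.cvtColor(im['color'],cv2.COLOR_RGB2GRAY),(5,5),1.2)
s=g[36:116:3,236:322:3]
print('    ',''.join('%4d'%x for x in range(236,322,3)))
print('\n'.join(str(36+3*i).rjust(4)+''.join('%4d'%x for x in row) for i,row in enumerate(s)))
for n in('scene9','side9'):
    c=cv2.imread(f'pics/{n}.png');h=cv2.cvtColor(c,cv2.COLOR_BGR2GRAY)
    a,b=(190,185) if n=='scene9' else (190,305)
    print(n);print('    ',''.join('%4d'%x for x in range(b-35,b+45,2)));print('\n'.join(str(v).rjust(4)+''.join('%4d'%x for x in h[v,b-35:b+45:2]) for v in range(a-8,a+34,2)))
E
```

```text
236 239 242 245 248 251 254 257 260 263 266 269 272 275 278 281 284 287 290 293 296 299 302 305 308 311 314 317 320
  36  22  22  23  22  22  23  23  22  22  22  23  22  23  23  23  22  23  23  22  22  22  22  23  24  24  24  24  24  23
  39  22  22  23  22  23  23  22  23  23  22  22  22  23  23  22  22  22  22  21  28  22  20  22  22  23  24  24  24  23
  42  22  23  22  22  22  23  22  23  23  23  23  23  23  22  22  22  22  30 112 140 113  85  54  30  22  24  24  24  24
  45  22  23  22  22  22  22  23  23  23  23  23  23  22  23  24  23  24 123 186 177 165 157 147 113  31  22  23  23  24
  48  22  22  22  23  22  23  22  22  22  23  23  23  23  28  29  25  84 200 198 196 187 168 136 135  44  22  22  22  23
  51  23  23  23  23  22  23  23  22  23  23  22  23  27  32  32  31 165 213 206 206 202 152  99  88  42  21  22  22  23
  54  23  23  23  22  22  23  21  23  23  22  23  24  32  34  31  71 210 216 215 210 192 105  31  26  26  25  24  23  22
  57  23  23  22  23  23  23  22  23  23  22  23  27  35  34  32 157 221 220 219 217 153  51  30  31  30  29  29  26  25
  60  23  23  22
[... 8857 characters left out ...]
  59 110 114 115 117 120 176 189  99   8
 216  25  21  22  25  25  15  23  23  22  23  26  29  26  22  22  24  26  23  23  26  27  26  26  25  23  24  26  23  22  26  23  21  20  66 120 121 164 186  60  13
 218  25  23  27  23  29  26  22  21  22  24  24  26  17  25  24  17  27  26  21  19  24  23  26  23  25  24  22  21  16  20  23  19  24  22  18  23  54  32  17  16
 220  23  27  21  25  25  26  27  25  29  26  18  21  25  26  25  25  22  26  22  23  26  21  22  21  21  24  20  22  19  24  22  25  21  22  19  24  17  22  25  19
 222  23  21  24  23  25  29  25  23  24  24  21  23  19  22  24  21  24  20  25  24  23  21  28  23  25  26  23  25  20  21  24  23  24  19  22  24  21  28  27  24
```

```bash
cat >> camfit.py <<'E'
print('---')
d=np.array([np.cos(yaw),np.sin(yaw),0])
for uv in((265.5,69),(265.3,72)):
    t=onz(im,[uv[1]/384,uv[0]/512],.225+.021*np.cos(np.radians(20)));print('rimtop',t,'glass',t+.0072*d)
sc,sd=get_image('scene'),get_image('side')
rs=[ray(im,[74/384,284/512]),ray(sc,[201.5/384,201.5/512]),ray(sd,[198/384,319/512])]
C=tri(rs);print('collar',C,[np.round(proj(i,C),1) for i in(im,sc,sd)])
for a,b in((0,1),(0,2),(1,2)): print(tri([rs[a],rs[b]]))
E
python3 camfit.py
```

```text
[ 0.7738  0.0332 -0.2785  0.0142  0.0987] yaw -15.954895243509073 res [-0.24 -0.03  0.07 -0.02  0.3  -0.09 -0.11  0.13]
collar/glass px [309.20404145  79.35255202] glass lateral [316.41086811  56.08036275] [302.24559657 101.80757257] column base [ 0.9275947  -0.01078406]
base corners [array([ 0.8255123 , -0.05454727]), array([ 0.97135528, -0.09275279])] 0.15076418064013886 yaw -14.67953604159198
focus [0.63823403 0.07194231 0.17369698]
---
rimtop [0.73224689 0.04151234 0.24473355] glass [0.73916954 0.0395332  0.24473355]
rimtop [0.73208138 0.03905647 0.24473355] glass [0.73900402 0.03707733 0.24473355]
collar [0.7489643  0.03824898 0.22531055] [array([282.7,  73.8]), array([201.4, 201.4]), array([319.3, 198.2])]
[0.7495232  0.0383686  0.22493537]
[0.74918972 0.03751796 0.2265235 ]
[0.7482284  0.03847335 0.22496662]
```

```bash
cat > cf2.py <<'E'
import io,contextlib
with contextlib.redirect_stdout(io.StringIO()): from camfit import *
def pts2(q):
    Y,yaw,s1,s2,w,X=q;F=frame(yaw);o=np.array([X,Y,.225])
    return np.array([proj(im,o+F@np.array(c)) for c in([s1,w,w],[s2,w,w],[s1,-w,w],[s2,-w,w])])
s=least_squares(lambda q:np.r_[(pts2(q)-obs).ravel(),(q[5]-.74)/.001],[.039,-.27,.05,.13,.028,.74],x_scale=[.01,.1,.01,.01,.01,.01]);print(np.round(s.x,4),np.degrees(s.x[1]),np.round(s.fun,2))
for X,yaw in((.74,-16),(.74,-13),(.74,-19)):
    y=np.radians(yaw);F=frame(y);c=np.array([X,.0385,0])+.16*np.array([np.cos(y),np.sin(y),0])
    print(yaw,'col',c[:2],[ (n,[np.round(proj(i,c+[0,0,z]),1).tolist() for z in(.3,.2,.1,.05,.02)]) for n,i in(('scene',sc),('side',sd))])
for n,i,vs,a,b in(('scene',sc,(216,224,232,240),140,185),('side',sd,(225,235,245,255,265),325,370)):
    g=cv2.cvtColor(i['color'],cv2.COLOR_RGB2GRAY)
    for v in vs: print(n,v,a,g[v,a:b].tolist())
E
python3 cf2.py
```

```text
[ 0.042  -0.2785  0.0488  0.1302  0.027   0.74  ] -15.95489527823794 [-0.24 -0.03  0.07 -0.02  0.3  -0.09 -0.11  0.13 -0.  ]
-16 col [ 0.89380187 -0.00560198] [('scene', [[153.0, 194.1], [158.6, 213.7], [163.6, 231.6], [165.9, 239.9], [167.3, 244.7]]), ('side', [[358.6, 205.5], [353.3, 231.1], [348.3, 254.5], [346.0, 265.5], [344.6, 271.8]])]
-13 col [0.89589921 0.00250783] [('scene', [[153.3, 195.9], [158.8, 215.5], [163.8, 233.3], [166.2, 241.6], [167.5, 246.4]]), ('side', [[360.6, 204.3], [355.1, 229.9], [350.1, 253.3], [347.8, 264.2], [346.4, 270.6]])]
-19 col [ 0.89128297 -0.0135909 ] [('scene', [[152.9, 192.2], [158.4, 211.9], [163.4, 229.8], [165.8, 238.1], [167.1, 242.9]]), ('side', [[356.6, 206.7], [351.3, 232.3], [346.4, 255.7], [344.1, 266.6], [342.8, 273.0]])]
scene 216 140 [23, 26, 26, 14, 26, 27, 20, 26, 22, 19, 25, 25, 25, 23, 24, 37, 62, 77, 82, 81, 79, 77, 69, 57, 34, 21, 26, 21, 22, 20, 24, 19, 19, 27, 25, 28, 21, 23, 21, 14, 18, 27, 18, 21, 20]
scene 224 140 [21, 25, 21, 21, 19, 25, 15, 16, 28, 20, 22, 23, 27, 21, 25, 23, 25, 29, 53, 77, 82, 79, 76, 75, 71, 55, 37,
[... 793 characters left out ...]
 26, 26, 24, 27, 64, 81, 87, 89, 89, 98, 102, 89, 32, 26, 20, 24, 24, 21, 23, 27, 23, 25, 22, 23, 21]
side 245 325 [19, 16, 20, 21, 19, 23, 18, 16, 19, 27, 21, 27, 24, 24, 26, 22, 28, 24, 23, 23, 25, 23, 72, 83, 91, 97, 104, 99, 98, 84, 32, 22, 25, 25, 23, 27, 19, 23, 24, 25, 20, 22, 26, 29, 20]
side 255 325 [9, 3, 7, 8, 3, 7, 5, 0, 17, 19, 18, 24, 16, 23, 22, 19, 24, 25, 22, 26, 67, 81, 91, 96, 101, 97, 88, 73, 24, 19, 22, 24, 23, 28, 25, 24, 18, 27, 22, 20, 25, 21, 27, 23, 26]
side 265 325 [11, 1, 13, 9, 13, 9, 40, 126, 174, 179, 183, 179, 179, 180, 131, 131, 131, 119, 77, 85, 92, 97, 102, 99, 104, 185, 252, 252, 252, 252, 252, 252, 252, 252, 252, 250, 230, 147, 30, 23, 24, 27, 23, 21, 24]
```

```bash
echo '[{"xyz":[0.0355,-0.0198,0]},{"xyz":[0.0355,-0.0198,0]},{"xyz":[0.0355,-0.0198,0]},{"xyz":[0.0355,-0.0198,0]},{"xyz":[0.0355,-0.0198,0]}]' > m.json && python3 -m jog m.json 0.5 && echo '[{"xyz":[0.0355,-0.0198,0]},{"xyz":[0.0355,-0.0198,0]},{"xyz":[0.0355,-0.0198,0]},{"xyz":[0.0355,-0.0198,0]},{"xyz":[0.0355,-0.0198,0]}]' > m.json && python3 -m jog m.json && echo '[{"xyz":[0,0,0.03],"twist":-7},{"xyz":[0,0,0.03],"twist":-7},{"xyz":[0,0,0.03],"twist":-7},{"xyz":[0,0,0.03],"twist":-7},{"xyz":[0,0,0.03],"twist":-7}]' > m.json && python3 -m jog m.json && echo '[{"twist":-7},{"twist":-7},{"twist":-7},{"twist":-7},{"twist":-7}]' > m.json && python3 -m jog m.json && echo '[{"twist":-7},{"twist":-7},{"twist":-4.4},{},{}]' > m.json && python3 -m jog m.json && echo '[{},{},{},{}]' > m.json && python3 -m jog m.json; python3 - <<'E'
from h import *
im=get_image('wrist');save(im,'wg.png');s=sensors.state();print(s['ee_pos'],s['tcp_rot'],s['joint_pos'])
g=cv2.cvtColor(im['color'],cv2.COLOR_RGB2HSV)
for X in([.5257,.358,.061],[.5224,.255,.061],[.524,.3065,.08]):
    q=proj(im,X);print(q)
    a,b=int(q[0])-20,int(q[1])-20
    n,_,st,c=cv2.connectedComponentsWithStats(((g[...,1]<60)&(g[...,2]>50)).astype('uint8')[max(b,0):b+40,a:a+40])
    k=1+st[1:,4].argmax();d=c[k]+[a,max(b,0)];print(st[k],d,np.round(onz(im,[d[1]/384,d[0]/512],X[2]),4))
u,v=map(int,proj(im,[.524,.3065,.08]));G=g[...,2]
print(u,v);print('\n'.join(str(y).rjust(4)+''.join('%4d'%x for x in G[y,u-24:u+26:2]) for y in range(v-16,v+26,2)))
E
```

```text
time_s: 24.08
ee_pos: [0.6209, 0.1276, 0.3792]
tcp_rot: [180.0, 0.0, 89.3]
force: [1.1, 0.9, -0.1]
width: 0.502
grasp_force: 0.0
time_s: 24.5
ee_pos: [0.5239, 0.3064, 0.3793]
tcp_rot: [180.0, -0.0, 89.3]
force: [0.5, -0.0, -0.2]
width: 0.501
grasp_force: 0.0
time_s: 24.92
ee_pos: [0.525, 0.305, 0.2279]
tcp_rot: [180.0, -0.0, 124.7]
force: [1.8, -0.1, -0.3]
width: 0.496
grasp_force: 0.0
time_s: 25.33
ee_pos: [0.5252, 0.3049, 0.229]
tcp_rot: [180.0, 0.0, 159.7]
force: [0.5, -0.1, 0.2]
width: 0.499
grasp_force: 0.0
time_s: 25.75
ee_pos: [0.5252, 0.3048, 0.2289]
tcp_rot: [180.0, -0.0, 177.6]
force: [0.1, -0.1, 0.4]
width: 0.5
grasp_force: 0.0
time_s: 26.08
ee_pos: [0.5251, 0.305, 0.2291]
tcp_rot: [-180.0, 0.0, 177.7]
force: [0.0, -0.0, -0.2]
width: 0.5
grasp_force: 0.0
[0.52510006 0.30499323 0.22906599] [-1.79999905e+02  6.63934598e-03  1.77719311e+02] [ -1.2111818   35.39470433 -53.39583935  91.11528934  29.91574633
  68.82485965  27.10813112]
[301.06673036 163.02662622]
[  9   7  20  21 309] [299.18122977 160.18122977] [0.5226 0.356  0.061 ]
[202.05153901 163.75301297]
[ 13   7  19  22
[... 1670 characters left out ...]
30 231 231 231 231 231 231 231 230 230 230 230 230 230 230 230 231 230
 181 225 225 225 225 225 224 224 225 224 224 223 222 223 223 221 222 221 222 221 221 220 220 220 219 218
 183 225 225 226 225 224 225 226 224 224 224 224 223 223 223 222 223 222 223 221 221 221 221 220 220 219
 185 183 183 183 181 183 182 183 183 181 181 181 181 180 180 179 179 180 179 177 177 178 176 177 177 176
 187 142 142 141 142 142 143 142 141 139 141 141 141 140 140 140 140 142 140 139 139 137 138 139 139 139
 189 141 142 143 144 143 142 143 144 142 141 142 142 142 142 142 141 142 140 139 140 140 140 141 142 139
 191 143 144 141 142 143 141 143 142 140 141 141 140 142 142 142 142 141 140 138 139 140 139 140 142 141
```

```bash
echo '[{"xyz":[0.001,0.0015,0.04]},{"xyz":[0,0,0.04]},{"xyz":[0,0,0.03]},{"xyz":[0,0,0.02]},{}]' > m.json && python3 -m jog m.json && echo '[{},{"xyz":[0,0,0.022]},{"xyz":[0,0,0.022]},{"xyz":[0,0,0.02]},{}]' > m.json && python3 -m jog m.json && echo '[{},{},{}]' > m.json && python3 -m jog m.json && echo '[{},{},{},{},{}]' > m.json && python3 -m jog m.json 0.0
```

```text
time_s: 26.55
ee_pos: [0.5225, 0.3052, 0.0952]
tcp_rot: [-179.8, -0.3, 177.8]
force: [-0.3, 0.1, 0.3]
width: 0.501
grasp_force: 0.0
time_s: 26.97
ee_pos: [0.5238, 0.3059, 0.0338]
tcp_rot: [-179.9, -0.1, 177.7]
force: [-1.2, -0.4, -0.5]
width: 0.5
grasp_force: 0.0
time_s: 27.22
ee_pos: [0.5251, 0.3071, 0.037]
tcp_rot: [179.9, 0.1, 177.7]
force: [-0.0, 0.2, 0.5]
width: 0.501
grasp_force: 0.0
time_s: 27.63
ee_pos: [0.5249, 0.3066, 0.0366]
tcp_rot: [180.0, 0.1, 177.7]
force: [-2.5, -4.7, 14.7]
width: 0.335
grasp_force: 58.8
```

```bash
echo '[{"xyz":[0,0,-0.002]},{"xyz":[0,0,-0.002]},{},{},{}]' > m.json && python3 -m jog m.json && python3 - <<'E'
from h import *
im=get_image('wrist');s=sensors.state();print(s['ee_pos'],s['force'],s['torque'],s['grasp_force'])
for n in('wrist','side','scene'):
    im=get_image(n)
    for k,z in(('mark',.026),('seat_l',.0425),('carrier',.014)):
        for h in landmark_of(im,k)[:2]: print(n,k,round(h['p'],2),np.round(np.array(h['position'])*[384,512],1),np.round(onz(im,h['position'],z),4))
E
```

```text
time_s: 28.05
ee_pos: [0.5241, 0.3064, 0.0389]
tcp_rot: [-180.0, -0.0, 177.8]
force: [-0.2, 0.2, -4.1]
width: 0.332
grasp_force: 59.5
[0.52407559 0.30636611 0.03882966] [-0.28224875 -0.14848194 -4.17641133] [-0.02819386  0.01197252 -0.02874964] 59.45432424545288
wrist seat_l 0.9 [229.1 157.1] [0.5196 0.2562 0.0425]
wrist seat_l 0.6 [230.3 346.9] [0.5243 0.3594 0.0425]
wrist carrier 0.88 [212.9 251.5] [0.523  0.3075 0.014 ]
side seat_l 0.86 [183.1 287.4] [0.511  0.2468 0.0425]
side seat_l 0.76 [171.8 308.2] [0.5375 0.3584 0.0425]
side carrier 0.7 [184. 295.] [0.5198 0.292  0.014 ]
scene mark 0.67 [267.2 286.7] [0.5607 0.3036 0.026 ]
scene mark 0.45 [318.5 354.7] [0.4731 0.5794 0.026 ]
scene seat_l 0.96 [269.5 304.1] [0.5193 0.3505 0.0425]
scene seat_l 0.73 [248.9 289. ] [0.5184 0.2503 0.0425]
scene carrier 0.98 [265.  297.1] [0.5189 0.3078 0.014 ]
```

```bash
echo '[{"xyz":[0.004,0,0]},{"xyz":[0.004,0,-0.0005]},{"xyz":[0.004,0,-0.001]},{},{}]' > m.json && python3 -m jog m.json && python3 - <<'E'
from h import *
s=sensors.state();print(s['ee_pos'],s['force'],s['torque'],s['grasp_force'])
im=get_image('wrist')
for k,z in(('seat_l',.0425),('carrier',.014)):
    for h in landmark_of(im,k)[:2]: print(k,round(h['p'],2),np.round(np.array(h['position'])*[384,512],1))
E
```

```text
time_s: 29.12
ee_pos: [0.5129, 0.3069, 0.0409]
tcp_rot: [180.0, 0.1, 177.8]
force: [5.8, -0.4, -4.9]
width: 0.33
grasp_force: 59.9
[0.51288712 0.30685836 0.0409091 ] [ 5.84011978 -0.36099333 -4.90509986] [-0.22420651 -1.54548485  0.25021187] 59.9183589220047
seat_l 0.92 [239.3 157.5]
seat_l 0.61 [241.2 346.5]
carrier 0.83 [226.2 246.8]
```

```bash
echo '[{"xyz":[0.004,0,-0.001]},{"xyz":[0.004,0,-0.0015]},{"xyz":[0.002,0,-0.001]},{},{}]' > m.json && python3 -m jog m.json && cat > tilt.py <<'E'
from h import *
s=sensors.state();p=np.array(s['ee_pos']);print(p,np.round(s['force'],1))
im=get_image('wrist');yaw=np.radians(s['tcp_rot'][2]-180);d=np.array([np.cos(yaw),np.sin(yaw),0]);l=np.array([-np.sin(yaw),np.cos(yaw),0])
P=p+[0,0,.0294]-0*d  # pivot: 56 mm above underside when ee z was .0366 (underside .010)
def C(th,c,z0=0):  # carrier point c at tilt th
    x,y,z=c;z=z-.056+z0;return P+d*(x*np.cos(th)-z*np.sin(th))+l*y+np.array([0,0,1])*(x*np.sin(th)+z*np.cos(th))
obs=[np.array(h['position'])*[384,512] for h in landmark_of(im,'seat_l')[:2]];obs.sort(key=lambda o:-o[1])
ob=[[o[1],o[0]] for o in obs]
for t in(0,5,10,15,20,25): print(t,[np.round(proj(im,C(np.radians(t),[0,y,.0285])),1).tolist() for y in(.052,-.052)])
print('obs',np.round(ob,1).tolist())
E
python3 tilt.py
```

```text
time_s: 29.68
ee_pos: [0.5029, 0.3073, 0.0444]
tcp_rot: [180.0, 0.1, 177.7]
force: [4.8, -0.5, -3.4]
width: 0.332
grasp_force: 60.1
[0.50288586 0.30727664 0.04440275] [ 4.8 -0.5 -3.4]
0 [[343.9, 232.1], [155.3, 232.1]]
5 [[343.5, 236.1], [155.6, 236.1]]
10 [[343.3, 240.3], [155.9, 240.3]]
15 [[343.2, 244.5], [156.0, 244.5]]
20 [[343.2, 248.9], [156.0, 248.9]]
25 [[343.3, 253.2], [155.9, 253.2]]
obs [[347.4, 251.7], [158.3, 252.8]]
```

```bash
cat >> tilt.py <<'E'
h=cv2.cvtColor(im['color'],cv2.COLOR_RGB2HSV)
for y in(.068,-.068,.036,-.036):
    for t in(10,15,20,25): print(y,t,'topback,topfront,botback',[np.round(proj(im,C(np.radians(t),[x,y,z])),1).tolist() for x,z in((-.025,.024),(.025,.024),(-.025,0))])
    u=int(proj(im,C(.33,[0,y,.024]))[0]);print('col',u,[(v,int(h[v,u,0]),int(h[v,u,1]),int(h[v,u,2])) for v in range(160,300,3) if h[v,u,1]>110])
E
python3 tilt.py
```

```text
[0.50291323 0.30729215 0.04438879] [ 5.2 -1.3 -3.3]
0 [[343.9, 232.1], [155.3, 232.0]]
5 [[343.6, 236.1], [155.7, 236.1]]
10 [[343.4, 240.3], [155.9, 240.3]]
15 [[343.3, 244.5], [156.0, 244.5]]
20 [[343.2, 248.8], [156.0, 248.8]]
25 [[343.4, 253.2], [155.9, 253.2]]
obs [[345.0, 252.2], [157.6, 250.9]]
0.068 10 topback,topfront,botback [[371.3, 194.5], [367.1, 280.0], [357.5, 189.3]]
0.068 15 topback,topfront,botback [[369.7, 199.1], [368.3, 286.1], [356.2, 196.6]]
0.068 20 topback,topfront,botback [[368.4, 203.9], [369.6, 292.1], [355.2, 204.2]]
0.068 25 topback,topfront,botback [[367.2, 208.9], [371.1, 298.0], [354.3, 211.8]]
col 369 [(205, 12, 170, 174), (208, 13, 159, 243), (211, 13, 160, 242), (214, 13, 160, 242), (217, 13, 161, 241), (220, 19, 141, 248), (223, 19, 141, 247), (226, 18, 142, 247), (229, 19, 140, 247), (232, 19, 140, 247), (235, 18, 144, 247), (247, 24, 139, 249), (286, 108, 113, 52)]
-0.068 10 topback,topfront,botback [[128.0, 194.5], [132.2, 280.1], [141.9, 189.2]]
-0.068 15 topback,topfront,botback [[129.5, 199.0], [131.0, 286.1], [143.2, 196.6]]
-0.068 20 topba
[... 1449 characters left out ...]
ront,botback [[185.1, 194.5], [187.4, 280.2], [192.6, 189.3]]
-0.036 15 topback,topfront,botback [[186.0, 199.1], [186.7, 286.3], [193.3, 196.6]]
-0.036 20 topback,topfront,botback [[186.7, 203.9], [186.0, 292.3], [193.9, 204.2]]
-0.036 25 topback,topfront,botback [[187.4, 208.9], [185.2, 298.2], [194.3, 211.9]]
col 186 [(205, 11, 170, 177), (208, 20, 135, 249), (211, 19, 139, 247), (214, 19, 139, 247), (217, 19, 139, 247), (220, 19, 138, 247), (223, 20, 136, 248), (226, 13, 163, 240), (229, 13, 161, 241), (232, 13, 162, 241), (235, 15, 153, 246), (238, 20, 132, 247), (241, 20, 132, 247), (244, 20, 132, 247), (247, 20, 132, 247), (250, 21, 131, 247), (253, 22, 130, 254), (256, 12, 161, 255)]
```

```bash
python3 - <<'E'
from h import *
im=get_image('wrist');h=im['color']
for u in(186,200,312,369,130): print(u,[(v,h[v,u].tolist()) for v in range(199,211)])
E
```

```text
186 [(199, [233, 233, 231]), (200, [233, 232, 231]), (201, [234, 235, 233]), (202, [238, 245, 246]), (203, [211, 181, 171]), (204, [176, 94, 43]), (205, [175, 101, 57]), (206, [235, 140, 80]), (207, [253, 192, 109]), (208, [249, 205, 117]), (209, [247, 200, 114]), (210, [247, 199, 113])]
200 [(199, [233, 233, 231]), (200, [233, 233, 231]), (201, [234, 235, 233]), (202, [238, 245, 246]), (203, [211, 182, 171]), (204, [177, 95, 43]), (205, [176, 103, 58]), (206, [214, 126, 73]), (207, [242, 153, 88]), (208, [244, 160, 92]), (209, [242, 158, 91]), (210, [242, 157, 90])]
312 [(199, [231, 230, 228]), (200, [231, 231, 229]), (201, [232, 234, 234]), (202, [229, 229, 223]), (203, [199, 154, 130]), (204, [178, 97, 48]), (205, [177, 104, 59]), (206, [214, 125, 72]), (207, [242, 153, 88]), (208, [243, 159, 91]), (209, [242, 158, 91]), (210, [242, 157, 89])]
369 [(199, [230, 230, 227]), (200, [230, 231, 228]), (201, [232, 236, 236]), (202, [221, 207, 190]), (203, [190, 128, 92]), (204, [179, 101, 53]), (205, [175, 103, 59]), (206, [228, 135, 78]), (207, [243, 155, 89]), (208, [243, 158, 90]), (209, [242, 157, 90]), (210, [242, 156, 90])]
130 [(199, [247, 247, 247]), (200, [247, 247, 247]), (201, [248, 248, 248]), (202, [251, 255, 255]), (203, [240, 241, 237]), (204, [176, 109, 70]), (205, [175, 100, 53]), (206, [209, 117, 67]), (207, [254, 186, 107]), (208, [249, 202, 116]), (209, [247, 198, 114]), (210, [247, 196, 113])]
```

```bash
echo '[{"xyz":[0.0025,0,-0.001]},{"xyz":[0.002,0,-0.001]},{},{},{}]' > m.json && python3 -m jog m.json; cat > sl.py <<'E'
from h import *
s=sensors.state();print(np.round(s['ee_pos'],4),np.round(s['force'],1))
im=get_image('wrist');h=im['color']
for u in(186,200,312,369,130): print(u,[(v,h[v,u].tolist()) for v in range(203,219)])
print([np.round(np.array(h['position'])*[384,512],1).tolist() for h in landmark_of(im,'seat_l')[:2]])
E
python3 sl.py
```

```text
time_s: 30.35
ee_pos: [0.4987, 0.3074, 0.0464]
tcp_rot: [180.0, 0.1, 177.7]
force: [7.5, -1.0, -4.3]
width: 0.332
grasp_force: 59.8
[0.4987 0.3074 0.0464] [ 7.5 -1.  -4.3]
186 [(203, [234, 234, 231]), (204, [233, 233, 231]), (205, [234, 234, 231]), (206, [234, 235, 234]), (207, [238, 243, 245]), (208, [218, 196, 182]), (209, [180, 108, 64]), (210, [167, 89, 50]), (211, [255, 177, 100]), (212, [250, 204, 117]), (213, [247, 197, 113]), (214, [247, 197, 113]), (215, [247, 197, 112]), (216, [247, 197, 112]), (217, [247, 198, 113]), (218, [247, 197, 113])]
200 [(203, [233, 233, 231]), (204, [234, 234, 231]), (205, [234, 234, 232]), (206, [235, 236, 234]), (207, [238, 244, 245]), (208, [218, 197, 182]), (209, [181, 110, 65]), (210, [168, 95, 52]), (211, [239, 145, 83]), (212, [246, 164, 94]), (213, [242, 159, 91]), (214, [242, 156, 90]), (215, [246, 172, 98]), (216, [248, 196, 111]), (217, [248, 203, 116]), (218, [247, 198, 113])]
312 [(203, [231, 230, 228]), (204, [231, 231, 228]), (205, [231, 230, 228]), (206, [232, 233, 231]), (207, [236, 243, 244]), (208, [207, 176, 166]), (209, [171, 
[... 314 characters left out ...]
]), (207, [225, 222, 211]), (208, [190, 138, 112]), (209, [166, 86, 39]), (210, [213, 120, 67]), (211, [242, 155, 89]), (212, [244, 162, 93]), (213, [242, 159, 91]), (214, [242, 161, 92]), (215, [242, 159, 91]), (216, [242, 160, 92]), (217, [242, 158, 91]), (218, [241, 154, 88])]
130 [(203, [247, 247, 247]), (204, [247, 247, 247]), (205, [247, 247, 247]), (206, [247, 248, 248]), (207, [250, 253, 254]), (208, [243, 247, 244]), (209, [182, 128, 102]), (210, [165, 83, 42]), (211, [255, 181, 103]), (212, [250, 205, 117]), (213, [247, 198, 113]), (214, [247, 198, 114]), (215, [247, 199, 114]), (216, [247, 197, 113]), (217, [247, 197, 113]), (218, [247, 198, 114])]
[[255.3, 159.3], [255.6, 344.6]]
```

```bash
echo '[{"xyz":[0.0018,0,-0.0006]},{},{}]' > m.json && python3 -m jog m.json && echo '[{"xyz":[0,0,-0.005]},{"xyz":[0,0,-0.015]},{"xyz":[0,0,-0.03]},{"xyz":[0,0,-0.03]},{"xyz":[0,0,-0.03]}]' > m.json && python3 -m jog m.json && echo '[{"xyz":[0,0,-0.02]},{"twist":3.4},{"twist":3.4},{"twist":3.4},{"twist":3.4}]' > m.json && python3 -m jog m.json && echo '[{},{},{},{},{}]' > m.json && python3 -m jog m.json; python3 - <<'E'
from h import *
for n in('scene','side','wrist'):
    im=get_image(n);save(im,'f_'+n+'.png')
    for k in('mark','seat_l','carrier'):
        for h in landmark_of(im,k)[:2]: print(n,k,round(h['p'],2),np.round(np.array(h['position'])*[384,512],1).tolist())
E
```

```text
time_s: 30.7
ee_pos: [0.4968, 0.3074, 0.047]
tcp_rot: [180.0, 0.1, 177.7]
force: [7.3, 0.1, -5.0]
width: 0.329
grasp_force: 59.6
time_s: 31.12
ee_pos: [0.4949, 0.3078, 0.1587]
tcp_rot: [180.0, -0.0, 177.8]
force: [0.3, -0.2, -3.3]
width: 0.333
grasp_force: 60.1
time_s: 31.53
ee_pos: [0.4953, 0.3077, 0.1777]
tcp_rot: [180.0, 0.0, 164.0]
force: [0.1, 0.5, -4.4]
width: 0.329
grasp_force: 60.1
time_s: 31.95
ee_pos: [0.4958, 0.3076, 0.1766]
tcp_rot: [180.0, -0.0, 164.2]
force: [0.2, 0.2, -5.2]
width: 0.335
grasp_force: 60.1
scene mark 0.64 [238.7, 292.2]
scene seat_l 0.74 [222.7, 300.5]
scene seat_l 0.57 [243.9, 306.6]
scene carrier 0.6 [242.0, 300.8]
side mark 0.92 [154.0, 305.0]
side mark 0.66 [315.2, 109.2]
side seat_l 0.95 [143.5, 309.8]
side seat_l 0.85 [153.2, 286.6]
side carrier 0.86 [154.0, 297.6]
side carrier 0.2 [187.1, 298.1]
wrist mark 0.84 [289.0, 251.9]
wrist mark 0.42 [244.6, 253.4]
wrist seat_l 0.8 [257.7, 161.9]
wrist seat_l 0.78 [254.8, 348.5]
wrist carrier 0.55 [243.1, 249.2]
```

```bash
echo '[{"xyz":[-0.007,-0.0105,0]},{"xyz":[-0.014,-0.021,0]},{"xyz":[-0.014,-0.021,0]},{"xyz":[-0.014,-0.021,0]},{"xyz":[-0.014,-0.021,0]}]' > m.json && python3 -m jog m.json && echo '[{"xyz":[-0.014,-0.021,0]},{"xyz":[-0.014,-0.021,0]},{"xyz":[-0.014,-0.021,0]},{"xyz":[-0.014,-0.021,0]},{"xyz":[-0.007,-0.011,0]}]' > m.json && python3 -m jog m.json && echo '[{},{},{},{},{}]' > m.json && python3 -m jog m.json; cat > fin.py <<'E'
from h import *
s=sensors.state();p=np.array(s['ee_pos']);print(np.round(p,4),np.round(s['tcp_rot'],1),np.round(s['force'],1))
yaw=np.radians(s['tcp_rot'][2]-180)
d=np.array([np.cos(yaw),np.sin(yaw),0]);l=np.array([-np.sin(yaw),np.cos(yaw),0]);zz=np.array([0,0,1.])
O=[];mk=[]
for n in('scene','side','wrist'):
    im=get_image(n);save(im,'g_'+n+'.png')
    for k in('mark','seat_l','carrier'):
        hs=landmark_of(im,k)[:2]
        for h in hs:
            if h['p']>.4:
                uv=np.array(h['position'])[::-1]*[512,384];O.append((n,im,k,uv));print(n,k,round(h['p'],2),uv.round(1).tolist(),'exp focus' if k!='mark' else np.round(proj(im,[.6044,.0796,.1737]),1).tolist())
            if k=='mark' and h is hs[0] and n!='wrist': mk.append(ray(im,h['position']))
if len(mk)==2: print('mark tri',tri(mk))
pt={'mark':[[.025,0,.012]],'seat_l':[[0,.052,.0285],[0,-.052,.0285]],'carrier':[[0,0,0]]}
def X(q,c): # q: ref point carrier top-centre offset (dx,dy,dz) from ee, tilt
    x,y,z=c;z-=.05;return p+q[:3]+d*(x*np.cos(q[3])-z*np.sin(q[3]))+l*y+zz*(x*np.sin(q[3])+z*np.cos(q[3]))
def f(q):
    e=[]
    for n,im,k,uv in O:
        c=min((proj(im,X(q,c))-uv for c in pt[k]),key=lambda v:v@v)
        e+=list(c*(1 if n!='wrist' else .5))
    return np.array(e)
r_=least_squares(f,[0,0,.02,.35],x_scale=[.01,.01,.01,.1],loss='soft_l1');print(np.round(r_.x,4),'tilt',np.degrees(r_.x[3]));print(np.round(f(r_.x),1).reshape(-1,2).tolist());print('mark',X(r_.x,[.025,0,.012]))
E
python3 fin.py
```

```text
time_s: 32.97
ee_pos: [0.531, 0.1979, 0.1766]
tcp_rot: [-180.0, 0.0, 164.2]
force: [0.3, 0.6, -4.5]
width: 0.332
grasp_force: 60.1
time_s: 33.38
ee_pos: [0.5662, 0.0869, 0.1763]
tcp_rot: [-179.9, 0.0, 164.0]
force: [-0.2, -1.0, -4.2]
width: 0.333
grasp_force: 60.1
time_s: 33.8
ee_pos: [0.5652, 0.0917, 0.1767]
tcp_rot: [180.0, 0.0, 164.2]
force: [-0.3, 1.0, -4.6]
width: 0.33
grasp_force: 60.1
[0.5652 0.0917 0.1767] [180.    0.  164.2] [-0.3  1.  -4.6]
scene mark 0.57 [240.6, 207.1] [244.6, 203.3]
scene mark 0.5 [248.9, 190.1] [244.6, 203.3]
scene seat_l 0.61 [259.2, 209.2] exp focus
scene seat_l 0.57 [249.0, 191.6] exp focus
scene carrier 0.55 [254.1, 208.3] exp focus
side mark 0.87 [288.3, 191.2] [286.5, 187.0]
side seat_l 0.95 [295.8, 177.8] exp focus
side carrier 0.71 [283.5, 188.2] exp focus
wrist mark 0.63 [252.3, 290.2] [249.4, 291.1]
wrist seat_l 0.94 [157.8, 256.6] exp focus
wrist seat_l 0.78 [348.0, 255.3] exp focus
wrist carrier 0.88 [249.0, 242.5] exp focus
mark tri [0.61737445 0.07700148 0.16127225]
[ 0.0097 -0.0018  0.0247  0.2032] tilt 11.6414600721657
[[3.9, -2.5], [-4.4, 14.4], [-3.8, 2.7], [-0.2, -0.9], [-3.4, -1.8], [-1.3, -3.2], [-2.6, -2.0], [-1.1, 0.4], [0.1, -1.0], [0.9, -0.1], [-1.2, 0.5], [1.7, 0.5]]
mark [0.60577863 0.08114269 0.16918794]
```

```bash
cat > sliv.py <<'E'
from h import *
im=get_image('wrist');h=im['color']
for u in(130,200,312,369): print(u,[(v,h[v,u].tolist()) for v in range(198,220)])
R=np.array(im['R']);
for v in(200,205,210,215):
    o,dd=ray(im,[v/384,250/512]);print(v,'sight from vertical',np.degrees(np.arctan2(np.hypot(dd[0],dd[1]),-dd[2])))
for n in('scene','side'):
    i=get_image(n);print(n,-np.array(i['R']).T@np.array(i['t']))
    H=cv2.cvtColor(i['color'],cv2.COLOR_RGB2HSV);q=proj(i,[.59,.083,.18]).astype(int)
    S=''
    for v in range(q[1]-22,q[1]+30):
        S+=str(v)+' '+''.join(('o' if H[v,u,2]>150 else 'x') if H[v,u,0]<25 and H[v,u,1]>100 and H[v,u,2]>60 else ('W' if H[v,u,2]>200 else 'g' if H[v,u,2]>70 else '.') for u in range(q[0]-32,q[0]+36))+'\n'
    print('u0',q[0]-32);print(S)
E
python3 sliv.py
```

```text
130 [(198, [41, 40, 41]), (199, [40, 38, 39]), (200, [41, 39, 40]), (201, [38, 37, 39]), (202, [41, 41, 42]), (203, [39, 39, 40]), (204, [41, 40, 41]), (205, [39, 40, 41]), (206, [36, 38, 41]), (207, [32, 36, 42]), (208, [125, 74, 44]), (209, [137, 82, 46]), (210, [149, 87, 51]), (211, [234, 137, 78]), (212, [241, 151, 86]), (213, [237, 147, 84]), (214, [236, 147, 83]), (215, [236, 147, 83]), (216, [236, 149, 85]), (217, [236, 147, 83]), (218, [236, 148, 83]), (219, [236, 146, 81])]
200 [(198, [29, 30, 30]), (199, [32, 32, 32]), (200, [30, 31, 31]), (201, [27, 27, 28]), (202, [33, 33, 33]), (203, [30, 31, 31]), (204, [29, 31, 32]), (205, [23, 27, 30]), (206, [67, 47, 33]), (207, [129, 77, 45]), (208, [140, 83, 49]), (209, [130, 77, 46]), (210, [172, 101, 57]), (211, [200, 115, 66]), (212, [235, 142, 82]), (213, [240, 150, 85]), (214, [238, 148, 84]), (215, [236, 146, 83]), (216, [237, 146, 83]), (217, [237, 147, 84]), (218, [236, 146, 82]), (219, [236, 146, 82])]
312 [(198, [32, 32, 32]), (199, [31, 32, 30]), (200, [31, 33, 33]), (201, [29, 29, 31]), (202, [32, 31, 31]), (203, [27, 2
[... 8023 characters left out ...]
.......................................gggg
204 ................................................................gggg
205 ..................................................................gg
206 ...................................................................g
207 ....................................................................
208 ....................................................................
209 ....................................................................
210 ....................................................................
211 ....................................................................
212 ....................................................................
```

```bash
cat > dot.py <<'E'
from h import *
a,b=get_image('scene'),get_image('side');P=[]
for im,q,s in((a,(244.5,205.3),-1),(b,(287,189),1)):
    c=im['color'].astype(float);u0,v0=int(q[0])-5,int(q[1])-5;w=c[v0:v0+11,u0:u0+11]
    print(np.round(w[:,:,2]).astype(int).tolist())
    P.append(ray(im,[q[1]/384,q[0]/512]))
m=tri(P);print(m,[proj(a,m),proj(b,m)])
E
python3 dot.py
```

```text
[[17, 20, 41, 49, 50, 32, 31, 38, 40, 38, 54], [17, 15, 27, 54, 53, 32, 33, 39, 33, 38, 52], [21, 23, 27, 50, 55, 34, 27, 29, 35, 35, 42], [22, 23, 26, 42, 54, 49, 45, 34, 36, 33, 40], [15, 19, 21, 36, 54, 75, 74, 43, 36, 31, 39], [26, 22, 18, 18, 58, 89, 89, 48, 35, 35, 34], [23, 15, 12, 27, 51, 80, 77, 42, 30, 39, 33], [23, 15, 20, 27, 40, 59, 52, 34, 31, 36, 34], [22, 27, 18, 20, 22, 44, 40, 32, 32, 30, 33], [22, 16, 22, 22, 21, 42, 48, 33, 34, 34, 34], [16, 27, 19, 16, 21, 44, 53, 46, 34, 37, 37]]
[[74, 52, 21, 19, 16, 20, 18, 16, 14, 17, 15], [21, 20, 17, 19, 17, 15, 18, 14, 17, 13, 19], [20, 16, 18, 19, 15, 13, 20, 17, 17, 20, 19], [22, 21, 16, 17, 55, 67, 32, 10, 13, 20, 14], [19, 24, 15, 32, 119, 145, 84, 15, 18, 57, 127], [17, 14, 18, 54, 127, 145, 86, 57, 128, 164, 137], [18, 12, 18, 17, 32, 63, 127, 164, 135, 141, 178], [17, 23, 22, 58, 129, 167, 140, 144, 177, 179, 177], [20, 57, 125, 132, 99, 151, 177, 180, 177, 178, 177], [124, 127, 76, 185, 244, 244, 228, 191, 178, 175, 175], [79, 85, 102, 116, 143, 211, 243, 245, 228, 189, 176]]
[0.60613072 0.08108925 0.16521055] [array([244.4786257 , 205.32076879]), array([286.975047  , 188.98039122])]
```

```bash
echo '[{"xyz":[0.001,-0.001,-0.003]},{"xyz":[0,0,-0.003]},{},{},{}]' > m.json && python3 -m jog m.json && echo '[{},{},{},{},{}]' > m.json && python3 -m jog m.json && echo '[{},{},{},{},{}]' > m.json && python3 -m jog m.json && python3 - <<'E'
from h import *
s=sensors.state();print(s['ee_pos'],s['qd'].round(2),s['force']);print(r.hand_in())
E
```

```text
time_s: 35.07
ee_pos: [0.5641, 0.0901, 0.1826]
tcp_rot: [-180.0, 0.0, 164.1]
force: [0.4, 0.7, -4.0]
width: 0.332
grasp_force: 60.1
time_s: 35.48
ee_pos: [0.5641, 0.0902, 0.1826]
tcp_rot: [-180.0, -0.0, 164.2]
force: [0.3, 0.6, -4.3]
width: 0.331
grasp_force: 60.1
time_s: 35.9
ee_pos: [0.5641, 0.0902, 0.1826]
tcp_rot: [180.0, -0.0, 164.1]
force: [-0.6, -1.2, -3.8]
width: 0.332
grasp_force: 60.1
[0.56412339 0.09018975 0.18259925] [-0.06  0.    0.    0.07 -0.03 -0.09  0.03] [-0.55303791 -1.23804953 -3.78097535]
the job is handed in; nothing more can be done
None
```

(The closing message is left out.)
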